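Fit the windowed cover on a valve block and plug it in

TASK

Put the cover plate that has a rectangular window onto the gearbox valve block, lowering it over both dowel pins until it lies flush on the machined face; then push the plug with the rectangular foot through the cover's window, fully home in the block's socket, and let go. Set the parts down rather than dropping them, and leave the other parts on the bench where they are.

Things in the scene. Friction and masses are not known exactly. Their poses are not given: they have to be found in the camera images.
- valve_block: Fixed aluminium valve block with a level face, 156 (x) x 110 (y) mm, 50 mm high. Origin at the centre of its underside, z up. At the +x end, x = 78 to 104 mm, a wall stands 30 mm above the face, over the full width. The face has two dowel pins and a rectangular socket. The cover fits one way only: its axes along the block's, its origin straight over the block's, underside on the face.
- pin_a (a point): Steel dowel pin at the block's (-56, -30) mm: 10 mm in diameter, 13 mm tall, top 3 mm tapered to 6 mm. The point lies on its axis at the height of the face.
- pin_b (a point): The like dowel pin at the block's (56, 18) mm; point on its axis at the height of the face.
- socket (a point): Centre of the socket's mouth, in the face at the block's (34, -10) mm. The socket is 32 mm along the block's x, 22 mm along its y, 22 mm deep.
- cover: The cover to fit: loose aluminium plate 140 (x) x 90 (y) x 8 mm, about 0.4 kg, lying flat. Origin at the centre of its underside, z up. Two 12 mm through holes at (-56, -30) and (56, 18) mm; a window 36 (x) x 26 (y) mm at (34, -10) mm; a solid box-shaped hump to grip, 44 (x) x 36 (y) mm, centred at (-22, 0) mm, rising 34 mm above the plate.
- hole_a (a point): Centre of the cover's hole at (-56, -30) mm, at the underside.
- hole_b (a point): Centre of the cover's hole at (56, 18) mm, at the underside.
- hump_top (a point): Centre of the top of the cover's hump.
- plug: The plug to fit: loose, white plastic, about 0.1 kg, 90 mm tall, standing on its foot. Origin at the centre of the foot's underside, z up. Foot 30 (x) x 20 (y) mm, 26 mm high; then a flange 44 x 32 x 8 mm; then a head to grip, 40 (x) x 26 (y) x 56 mm. Its x goes along the block's x, either way round. Home, the flange rests on the cover, the foot 18 mm below the block's face.
- other_cover: Bystander: a shorter cover, 104 x 90 x 8 mm, with a hump 44 x 36 x 34 mm and two holes but no window. Origin at the centre of the underside.
- round_plug: Bystander: plug of the same height (90 mm) with round foot and head, flange 38 mm in diameter. Origin under its centre.
- piston_a: Bystander: upright steel piston, 32 mm in diameter, 80 mm tall, close by the plug, at the end (+x) or at the side (+y) of it, where it may be in the way of a finger. Origin under its centre.
- piston_b: Bystander: another such piston, close by the round plug. Origin under its centre.
- gear_shaft: Bystander: gear of 90 mm diameter with an upright shaft, 155 mm tall in all, at the robot's side of the bench. Origin under its centre.
- shim_ring: Bystander: flat steel ring 38 mm in diameter, 6 mm high, lying close by the plug. Origin under its centre.
- spanner: Bystander: spanner about 190 mm long lying flat along its x.
- driver: Bystander: screwdriver lying flat along its x.

How it is judged:
By the outcome, as a careful person would: the job done as asked, in the order asked, and still so for the second after the job is handed in, with the robot touching nothing.
It also fails if it takes over 61 s, if anything falls off the work surface, if the arm or the gripper's body presses on something with over 40 N, if the wrist force passes 120 N, or if a joint passes its speed limit or range.

ROBOT

A 6-joint arm with a two-finger parallel gripper is mounted at the origin on the work surface. World frame = base frame: x ahead of the robot, y to its left, z up, the work surface at z = 0. Lengths are in m, angles in rad, forces in N, time in s.
With the tool pointing down it reaches from about 0.25 to 0.775 m from the base axis. Payload 8.9 kg.
Tool frame: the origin (TCP) lies midway between the tips of the shut fingers; the grasp point (between the pads) lies 19 mm behind it; y points along the fingers, z is the direction in which the jaws open and shut, and the axes are right-handed (so a half turn about y gives the same grasp; the last joint's range is limited). The gripper opens to 85 mm and grips with 20 to 120 N. Pads are 22 mm wide; open, the fingers measure 114 mm over their backs; the gripper's body (76 mm by 85 mm) begins 54 mm behind the grasp point. The pads swing forward as they close: fully open they stand 13 mm farther back than shut.
Start: joints at [-1.461, 0.291, -0.153, 1.127, 0, 1.431], TCP at [0.129, -0.509, 0.231] pointing down, gripper open.
Joint ranges: [-2.52, 2.52], [-0.91, 1.74], [-1.3, 1.37], [-1.96, 2.02], [-1.52, 1.47], [-3.14, 3.14]. Speed limits (rad/s): [2.22, 2.22, 2.79, 3.14, 3.14, 3.14].

INTERFACE

Orientations are given as a unit quaternion [x, y, z, w].
In Python, from station import get_obs, read_camera, camera_info, close_job, find_in gives the robot as it stands.
- The arm moves only by the shell command python3 -m crank 'ROWS' [FORCE]. ROWS is JSON, a list of rows, each an object with "travel": the shift along the tool's x, y, z normalised to -1 to 1, where 1 is 0.1 m, a list of three; "turn": the turn, a rotation vector about the tool's x, y, z normalised to -1 to 1, where 1 is 90 degrees, a list of three; "hand": the closure, from -1 (fully open) to 1 (shut). In form: [{"travel": [x, y, z], "turn": [ax, ay, az], "hand": hand}, ...]. A call has 1 to 20 rows; each row is the pose to reach, as a shift and turn from the pose measured when the call began, along the tool's axes at that moment; what a row does not reach only later rows make up. A row lasts 1/8 s, in which the tool goes at most 62.5 mm and 10.7 degrees, less where a joint would pass 70% of its speed; a pose out of reach is approached as far as the arm can. A call with a number of a shift or a turn outside -1 to 1 is refused whole. A call with a gripper value outside its range is refused whole. The fingers move at their own pace and stop on an object; FORCE is the grip in N (left out, the last holds). Time passes only in rows, so rows that repeat a pose let the fingers close. It gives the time, the measured TCP pose, the force and the opening at its end, in the units of the state.
- get_obs(): the state, without advancing time (a new reading comes with each control period).
- read_camera(name): name is "side" or "top"; returns (picture, depth): 480x640x3 uint8, red, green, blue; 480x640 float32, m along the optical axis (not along the pixel's ray), 0 where there is no reading.
- camera_info(name): a dict with "fx", "fy", "cx", "cy" (pixels), "R" (3x3) and "t" (3): a world point X has camera coordinates R X + t. Camera axes: x right, y down, z forward; pixel columns grow to the right and rows downward; lengths in m; the calibration is good to about 2 mm. A picture is of the moment at which its call begins. camera_info takes no time and is no camera call.
- close_job(): hands the job in, once; it reports no verdict.
Trained networks look in the newest picture that a camera, given by its name, has taken for a name from the list of things; names that differ only in an ending like _2 or _b are one class to them, and where a whole thing is asked for, a point or a joint stands for the part that bears it (a point fixed in the world has none). Each returns a list of dicts, best first, with "conf" (0 to 1); they miss things now and then, are a little off and sometimes report something else, mostly with a low value. They report only what shows in the picture. A call takes as long as a camera call.
- find_in(camera, query): "point" ([row, column] in pixels, amid what is visible of it).
The state is a dict: "clock": time; "joints": joint angles; "joint_velocities": joint speeds; "effort": joint torques, N m; "tool_pos": TCP position; "ee_rot": TCP orientation; "ft_force": force on the tool from outside, world axes, zero at the start; "ft_torque": the same for the moment, N m; "opening": finger opening in m.
Only numpy, scipy, OpenCV 4.12 (cv2) and the standard library are available. Lean on these libraries where they do the work, as an engineer would, in place of code of your own. Each camera call takes 0.05 s, during which the arm holds its last target.

## Working session

There is one attempt and no reset: what is moved stays moved. The work goes in short steps, Python scripts to look and compute and a shell command to move; the robot and the scene stay as the last step left them, time stands still between calls to the robot, and variables do not carry over. Pictures are saved under pics/ and viewed, and the job is handed in when it is done.

```bash
ls; mkdir -p pics
python3 - <<'E'
from station import *
import cv2,numpy as np
o=get_obs()
print({k:np.round(v,4).tolist() for k,v in o.items()})
for n in ["side","top"]:
    p,d=read_camera(n); cv2.imwrite(f"pics/{n}0.png",p[:,:,::-1]); np.save(f"pics/{n}0.npy",d)
    i=camera_info(n); print(n,{k:np.round(v,4).tolist() for k,v in i.items()})
E
```

```text
pics
{'clock': 0.0, 'joints': [-1.4613, 0.2913, -0.1541, 1.1267, -0.0, 1.4315], 'joint_velocities': [0.001, -0.0001, 0.0, 0.0, 0.0003, -0.0007], 'effort': [0.0005, -53.7147, 33.1361, 0.0161, -0.0003, -0.0], 'tool_pos': [0.1292, -0.5084, 0.2307], 'ee_rot': [-0.0877, 0.7021, -0.7012, 0.0877], 'ft_force': [-0.234, 0.2558, -0.3331], 'ft_torque': [-0.0151, -0.0413, -0.0323], 'opening': 0.0852}
side {'fx': 522.3736, 'fy': 522.3736, 'cx': 315.2133, 'cy': 252.2661, 'R': [[-0.989, -0.1478, 0.0103], [-0.118, 0.7439, -0.6578], [0.0895, -0.6517, -0.7532]], 't': [0.4974, 0.1212, 1.1445]}
top {'fx': 578.6854, 'fy': 578.6854, 'cx': 321.7788, 'cy': 233.0959, 'R': [[0.019, -0.9997, 0.0119], [-0.9894, -0.0205, -0.1438], [0.144, -0.0091, -0.9895]], 't': [-0.0286, 0.5038, 1.6148]}
```

View pics/side0.png

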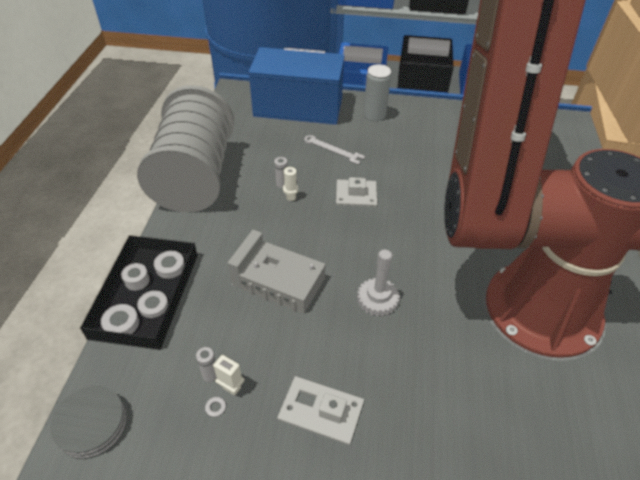

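View pics/top0.png

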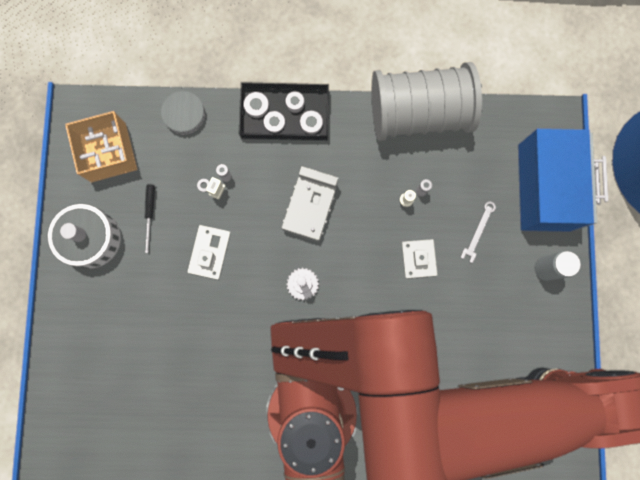

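```bash
cat > h.py <<'E'
import numpy as np,cv2
from station import *
def ray(n,r,c):
    i=camera_info(n);R=np.array(i["R"]);t=np.array(i["t"])
    d=R.T@np.array([(c-i["cx"])/i["fx"],(r-i["cy"])/i["fy"],1]); return -R.T@t,d
def at_z(n,r,c,z):
    o,d=ray(n,r,c); return o+d*(z-o[2])/d[2]
def at_d(n,r,c,D):
    o,d=ray(n,r,c); return o+d*D
def proj(n,X):
    i=camera_info(n);q=np.array(i["R"])@np.asarray(X)+np.array(i["t"]); return np.array([q[1]/q[2]*i["fy"]+i["cy"],q[0]/q[2]*i["fx"]+i["cx"]])
def cloud(n,d):
    i=camera_info(n);R=np.array(i["R"]);t=np.array(i["t"])
    r,c=np.mgrid[:480,:640]; P=np.stack([(c-i["cx"])/i["fx"]*d,(r-i["cy"])/i["fy"]*d,d],-1)
    W=(P-t)@R; W[d==0]=np.nan; return W
def tri(a,b):
    (n1,r1,c1),(n2,r2,c2)=a,b
    o1,d1=ray(n1,r1,c1);o2,d2=ray(n2,r2,c2)
    s=np.linalg.lstsq(np.stack([d1,-d2],1),o2-o1,rcond=None)[0]
    p,q=o1+s[0]*d1,o2+s[1]*d2; return (p+q)/2,np.linalg.norm(p-q)
E
python3 - <<'E'
from h import *
for q in ["valve_block","pin_a","socket","cover","hole_a","hump_top","plug","piston_a","round_plug","shim_ring"]:
    for n in ["top","side"]:
        d=np.load(f"pics/{n}0.npy")
        for f in find_in(n,q)[:3]:
            r,c=f["point"];D=d[int(r),int(c)]
            print(q,n,round(f["conf"],2),np.round([r,c]),np.round(at_d(n,r,c,D),3) if D>0 else None)
print(get_obs()["clock"])
E
```

```text
valve_block top 0.83 [207. 311.] [0.576 0.012 0.051]
valve_block side 0.58 [193. 357.] [ 0.436 -0.282  0.02 ]
pin_a top 0.59 [206. 311.] [0.578 0.014 0.054]
pin_a side 0.81 [276. 276.] [0.583 0.039 0.046]
socket top 0.79 [202. 309.] [0.592 0.02  0.051]
socket side 0.65 [272. 276.] [0.586 0.029 0.048]
cover top 0.81 [250. 207.] [0.451 0.311 0.01 ]
cover side 0.64 [412. 321.] [0.445 0.325 0.03 ]
hole_a top 0.81 [253. 209.] [0.438 0.298 0.046]
hole_a side 0.87 [414. 320.] [0.445 0.325 0.024]
hole_a side 0.66 [166. 279.] [ 0.642 -0.293  0.072]
hump_top top 0.96 [252. 206.] [0.442 0.307 0.045]
hump_top side 0.73 [411. 220.] [0.632 0.341 0.005]
hump_top side 0.68 [412. 324.] [0.438 0.327 0.036]
plug top 0.57 [186. 217.] [0.622 0.275 0.092]
plug side 0.56 [375. 232.] [0.609 0.306 0.088]
plug side 0.17 [410. 321.] [0.444 0.326 0.043]
piston_a top 0.72 [187. 419.] [ 0.638 -0.294  0.061]
piston_a top 0.61 [260. 420.] [ 0.433 -0.299  0.035]
piston_a top 0.5 [172. 220.] [0.665 0.271 0.081]
piston_a side 0.83 [362. 208.] [0.663 0.281 0.074]
piston_a side 0.71 [168. 279.] [ 0.641 -0.294  0.066]
piston_a side 0.39 [183. 290.] [ 0.604 -0.245  0.065]
round_plug top 0.56 [200. 406.] [ 0.596 -0.252  0.086]
round_plug side 0.67 [184. 290.] [ 0.603 -0.245  0.059]
shim_ring top 0.55 [255. 210.] [0.435 0.296 0.045]
shim_ring top 0.5 [183. 202.] [0.652 0.337 0.002]
shim_ring side 0.5 [402. 209.] [0.657 0.325 0.003]
1.1
```

The side view shows the cover at about (405,320), the block at (275,280), the plug at (375,230) with a piston behind it at (362,207), and the ring at (407,215). The top view agrees. I'll enlarge the crops.

Run:
```python
from h import *
t=cv2.imread("pics/top0.png");s=cv2.imread("pics/side0.png")
def crop(im,r0,r1,c0,c1,k): return cv2.resize(im[r0:r1,c0:c1],None,fx=k,fy=k,interpolation=cv2.INTER_CUBIC)
cv2.imwrite("pics/c1.png",crop(t,150,290,180,350,4.5))
cv2.imwrite("pics/c2.png",crop(s,225,450,190,370,2.6))
for n in ["top","side"]:
    W=cloud(n,np.load(f"pics/{n}0.npy"))
    m=(W[...,0]>.3)&(W[...,0]<.8)&(W[...,1]>-.1)&(W[...,1]<.45)
    z=W[...,2][m]; h,_=np.histogram(z,np.arange(-.01,.16,.004)); print(n,dict(zip(np.round(np.arange(-.01,.156,.004),3).tolist(),h.tolist())))
```

```text
top {-0.01: 1575, -0.006: 6295, -0.002: 10117, 0.002: 6625, 0.006: 2079, 0.01: 473, 0.014: 194, 0.018: 237, 0.022: 260, 0.026: 148, 0.03: 123, 0.034: 187, 0.038: 274, 0.042: 445, 0.046: 801, 0.05: 757, 0.054: 264, 0.058: 49, 0.062: 30, 0.066: 32, 0.07: 52, 0.074: 129, 0.078: 188, 0.082: 125, 0.086: 71, 0.09: 60, 0.094: 13, 0.098: 0, 0.102: 0, 0.106: 0, 0.11: 0, 0.114: 0, 0.118: 1, 0.122: 2, 0.126: 1, 0.13: 1, 0.134: 1, 0.138: 0, 0.142: 1, 0.146: 5, 0.15: 25, 0.154: 34}
side {-0.01: 79, -0.006: 12874, -0.002: 31070, 0.002: 3014, 0.006: 2042, 0.01: 391, 0.014: 330, 0.018: 595, 0.022: 401, 0.026: 322, 0.03: 398, 0.034: 400, 0.038: 742, 0.042: 581, 0.046: 1970, 0.05: 819, 0.054: 105, 0.058: 132, 0.062: 100, 0.066: 108, 0.07: 104, 0.074: 268, 0.078: 485, 0.082: 63, 0.086: 221, 0.09: 87, 0.094: 11, 0.098: 19, 0.102: 15, 0.106: 12, 0.11: 12, 0.114: 18, 0.118: 13, 0.122: 15, 0.126: 17, 0.13: 16, 0.134: 21, 0.138: 14, 0.142: 19, 0.146: 26, 0.15: 57, 0.154: 45}
```

View pics/c1.png

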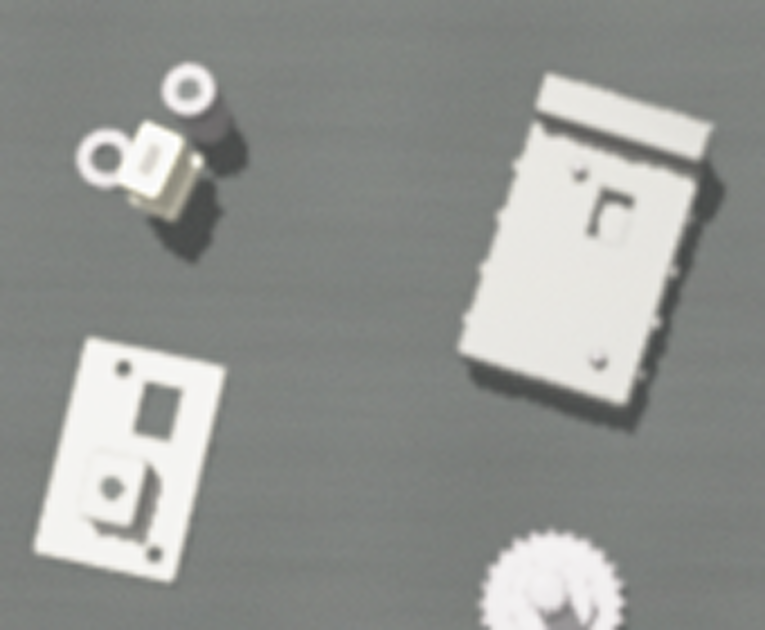

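View pics/c2.png

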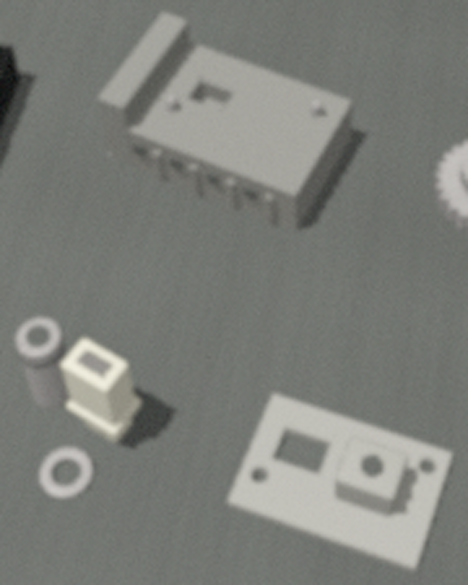

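```bash
cat > fit.py <<'E'
from h import *
from scipy.optimize import least_squares
T=lambda u,v:("top",150+(v+.5)/4.5-.5,180+(u+.5)/4.5-.5)
S=lambda u,v:("side",225+(v+.5)/2.6-.5,190+(u+.5)/2.6-.5)
F={"block":[((-78,55,50),T(460,352)),((-78,-55,50),T(632,405)),((104,55,80),T(547,73)),((104,-55,80),T(715,124)),((78,55,80),T(537,108)),((78,-55,80),T(703,160)),((56,18,60),T(579,174)),((-56,-30,60),T(598,360)),
 ((-78,-55,50),S(350,100)),((-78,55,50),S(297,193)),((78,55,50),S(132,130)),((104,-55,80),S(165,12)),((78,-55,80),S(188,22)),((104,55,80),S(100,98)),((78,55,80),S(124,108)),((56,18,60),S(175,103)),((-56,-30,60),S(319,107))],
"cover":[((70,45,8),T(90,337)),((70,-45,8),T(226,369)),((-70,-45,8),T(174,582)),((-70,45,8),T(35,552)),((56,18,8),T(123,369)),((-56,-30,8),T(154,554)),((34,-10,8),T(158,411)),((-22,0,42),T(111,488)),
 ((70,45,8),S(230,502)),((70,-45,8),S(273,395)),((-70,-45,8),S(452,454)),((-70,45,8),S(416,568)),((56,18,8),S(260,475)),((-56,-30,8),S(427,466)),((34,-10,8),S(302,450)),((-22,0,42),S(372,466))],
"plug":[((20,13,90),T(147,122)),((20,-13,90),T(184,137)),((-20,-13,90),T(163,196)),((-20,13,90),T(122,178)),
 ((20,13,90),S(64,364)),((20,-13,90),S(86,338)),((-20,-13,90),S(130,358)),((-20,13,90),S(105,388))]}
def W(p,q):
    c,s=np.cos(p[3]),np.sin(p[3]);q=np.array(q)/1e3
    return np.array([p[0]+c*q[0]-s*q[1],p[1]+s*q[0]+c*q[1],p[2]+q[2]])
def fit(feats,p0,free_z=True):
    def f(p):
        p=np.array(p) if free_z else np.array([p[0],p[1],0,p[2]])
        return np.concatenate([proj(m[0],W(p,q))-np.array(m[1:]) for q,m in feats])
    r=least_squares(f,p0 if free_z else [p0[0],p0[1],p0[3]],loss="soft_l1",x_scale=[.01]*3+[.1] if free_z else [.01,.01,.1])
    return r.x,f(r.x)
if __name__=="__main__":
    for k,p0 in {"block":(.58,.015,0,-.25),"cover":(.44,.31,0,-.25),"plug":(.62,.28,0,-.5)}.items():
        print(k,"both",np.round(fit(F[k],p0)[0],4), "resid",np.round(fit(F[k],p0)[1],1))
        for n in ["top","side"]:
            x,_=fit([a for a in F[k] if a[1][0]==n],p0,False); print("  ",n,np.round(x,4))
E
python3 fit.py
```

```text
block both [ 0.573   0.0193 -0.0035 -0.2809] resid [ 0.8  0.4  0.4 -0.7  0.5  0.1  0.5 -0.   1.3 -0.4  1.1 -0.1 -0.7  0.5
 -0.   0.7  0.3  0.9  1.   0.   0.5 -1.3 -0.4 -0.9 -0.7  0.4  0.1 -1.
  0.2  0.4 -0.6 -1.1 -0.7 -0.9]
   top [ 0.5738  0.0196 -0.2828]
   side [ 0.5712  0.0221 -0.2815]Traceback (most recent call last):
  File "fit.py", line 22, in <module>
    print(k,"both",np.round(fit(F[k],p0)[0],4), "resid",np.round(fit(F[k],p0)[1],1))
                                                                 ~~~^^^^^^^^^
  File "fit.py", line 18, in fit
    r=least_squares(f,p0 if free_z else [p0[0],p0[1],p0[3]],loss="soft_l1",x_scale=[.01]*3+[.1] if free_z else [.01,.01,.1])
    return func(*args, **kwargs)
    result = trf(vector_fun.fun, vector_fun.jac, x0, f0, J0, lb, ub, ftol, xtol,
                 gtol, max_nfev, x_scale, loss_function, tr_solver,
                 tr_options.copy(), verbose, callback=callback_wrapped)
    return trf_no_bounds(
        fun, jac, x0, f0, J0, ftol, xtol, gtol, max_nfev, x_scale,
        loss_function, tr_solver, tr_options, verbose, callback=callback)
    f_new = fun(x_new)
    self._update_fun()
    ~~~~~~~~~~~~~~~~^^
    self.f = self.fun_wrapped(xp_copy(self.x))
             ~~~~~~~~~~~~~~~~^^^^^^^^^^^^^^^^^
    return np.atleast_1d(self.fun(x))
                         ~~~~~~~~^^^
    return self.f(x, *self.args, **self.kwargs)
           ~~~~~~^^^^^^^^^^^^^^^^^^^^^^^^^^^^^^
  File "fit.py", line 17, in f
    return np.concatenate([proj(m[0],W(p,q))-np.array(m[1:]) for q,m in feats])
                           ~~~~^^^^^^^^^^^^^
  File "h.py", line 11, in proj
    i=camera_info(n);q=np.array(i["R"])@np.asarray(X)+np.array(i["t"]); return np.array([q[1]/q[2]*i["fy"]+i["cy"],q[0]/q[2]*i["fx"]+i["cx"]])
ValueError: time passes only in moves, steps and waits
```

```bash
python3 - <<'E'
from station import *
import pickle
pickle.dump({n:camera_info(n) for n in ["top","side"]},open("cam.pkl","wb"))
E
sed -i 's/^from station import \*/from station import get_obs,read_camera,find_in,close_job\nimport pickle\nCAM=pickle.load(open("\.\/cam.pkl","rb"))\ndef camera_info(n): return CAM[n]/' h.py
python3 fit.py
```

```text
block both [ 0.573   0.0193 -0.0035 -0.2809] resid [ 0.8  0.4  0.4 -0.7  0.5  0.1  0.5 -0.   1.3 -0.4  1.1 -0.1 -0.7  0.5
 -0.   0.7  0.3  0.9  1.   0.   0.5 -1.3 -0.4 -0.9 -0.7  0.4  0.1 -1.
  0.2  0.4 -0.6 -1.1 -0.7 -0.9]
   top [ 0.5738  0.0196 -0.2828]
   side [ 0.5712  0.0221 -0.2815]
cover both [ 0.4466  0.3068 -0.002  -0.1941] resid [ 0.9 -0.3  0.3 -0.4  0.2 -0.3  0.2  0.1  0.4  0.2  0.5  0.2  0.5  0.
  0.3  0.2  0.  -1.1 -0.4 -0.1 -0.2 -0.2  0.2 -0.3 -0.1 -0.2 -0.2  0.1
  0.1 -0.2  0.2 -0.2]
   top [ 0.4475  0.3064 -0.1979]
   side [ 0.446   0.3077 -0.1925]
plug both [ 0.6249  0.2856 -0.0023 -0.3574] resid [ 0.6  0.1  0.6  0.5  0.5 -0.5  1.1  0.  -0.3 -1.5 -1.3 -1.5  0.5 -0.5
  0.3  0.9]
   top [ 0.6263  0.2854 -0.3448]
   side [ 0.6229  0.2868 -0.3728]
```

```bash
cat > go.py <<'E'
import sys
from h import *
from scipy.spatial.transform import Rotation as Ro
def plan(x,y,z,yaw=None,flip=None):
    """target TCP xyz, yaw = world direction angle of tool z (mod pi unless flip given)"""
    o=get_obs();R=Ro.from_quat(o["ee_rot"]);M=R.as_matrix();p=np.array(o["tool_pos"])
    tz=np.arctan2(M[1,2],M[0,2])
    d=M.T@(np.array([x,y,z])-p)
    print("clock %.2f pos %s tz %.1f tool-y %s open %.4f F %s joints %s"%(o["clock"],np.round(p,4),np.degrees(tz),np.round(M[:,1],3),o["opening"],np.round(o["ft_force"],1),np.round(o["joints"],2)))
    print("travel",np.round(d*10,3))
    if yaw is not None:
        for k in (0,1):
            a=yaw+k*np.pi
            zt=np.array([np.cos(a),np.sin(a),0]);yt=np.array([0,0,-1.]);xt=np.cross(yt,zt)
            T=np.stack([xt,yt,zt],1); rv=Ro.from_matrix(M.T@T).as_rotvec()
            print(" turn to %.1f:"%np.degrees(np.arctan2(zt[1],zt[0])),np.round(rv/(np.pi/2),3))
if __name__=="__main__": plan(*map(float,sys.argv[1:]))
E
python3 go.py 0.43 0.31 0.2 1.376
```

```text
clock 1.10 pos [ 0.1293 -0.5088  0.2313] tz -75.7 tool-y [-0.  0. -1.] open 0.0856 F [-0.4 -1.4 -1. ] joints [-1.46  0.29 -0.15  1.13 -0.    1.43]
travel [-4.931  0.313 -7.196]
 turn to 78.8: [ 0.    -1.718 -0.   ]
 turn to -101.2: [0.    0.282 0.   ]
```

```bash
python3 -m crank '[{"travel":[-0.4,-0.2,-0.4],"turn":[0,-0.1,0],"hand":-1},{"travel":[-0.8,-0.2,-0.8],"turn":[0,-0.22,0],"hand":-1},{"travel":[-1,-0.2,-1],"turn":[0,-0.34,0],"hand":-1}]'; python3 go.py 0.43 0.31 0.2 1.376
```

```text
clock: 1.48
tool_pos: [0.2024, -0.3852, 0.2516]
ee_rot: [0.271, -0.653, 0.653, -0.272]
ft_force: [-0.4, -0.4, -0.1]
opening: 0.0854
clock 1.48 pos [ 0.2024 -0.3852  0.2516] tz -44.8 tool-y [ 0. -0. -1.] open 0.0854 F [-0.4 -0.4 -0.1] joints [-1.26  0.11 -0.33  1.13  0.    1.1 ]
travel [-6.534  0.516 -3.289]
 turn to 78.8: [-0.    -1.374  0.   ]
 turn to -101.2: [-0.     0.626 -0.   ]
```

```bash
python3 -m crank '[{"travel":[-0.5,0,-0.25],"turn":[0,-0.11,0],"hand":-1},{"travel":[-1,0,-0.5],"turn":[0,-0.23,0],"hand":-1},{"travel":[-1,0,-0.5],"turn":[0,-0.34,0],"hand":-1}]'; python3 go.py 0.43 0.31 0.2 1.376
```

```text
clock: 1.85
tool_pos: [0.238, -0.2759, 0.2518]
ee_rot: [0.437, -0.556, 0.556, -0.437]
ft_force: [0.5, -0.9, -0.4]
opening: 0.0854
clock 1.85 pos [ 0.238  -0.2759  0.2518] tz -13.7 tool-y [ 0.001  0.    -1.   ] open 0.0854 F [ 0.5 -0.9 -0.4] joints [-1.06 -0.03 -0.48  1.13  0.    0.75]
travel [-6.146  0.522  0.478]
 turn to 78.8: [-1.000e-03 -1.028e+00 -0.000e+00]
 turn to -101.2: [ 0.     0.972 -0.001]
```

```bash
python3 -m crank '[{"travel":[-0.5,0,0.1],"turn":[0,-0.11,0],"hand":-1},{"travel":[-1,0,0.3],"turn":[0,-0.23,0],"hand":-1},{"travel":[-1,0,0.3],"turn":[0,-0.34,0],"hand":-1}]'; python3 go.py 0.43 0.31 0.2 1.376
```

```text
clock: 2.22
tool_pos: [0.2922, -0.183, 0.2521]
ee_rot: [-0.57, 0.417, -0.418, 0.571]
ft_force: [0.2, -0.9, -0.1]
opening: 0.085
clock 2.23 pos [ 0.2922 -0.183   0.2521] tz 17.6 tool-y [ 0.001  0.001 -1.   ] open 0.0850 F [ 0.2 -0.9 -0.1] joints [-0.77 -0.07 -0.52  1.13  0.    0.49]
travel [-4.283  0.526  2.802]
 turn to 78.8: [-0.001 -0.681  0.   ]
 turn to -101.2: [-0.000e+00  1.319e+00 -1.000e-03]
```

```bash
python3 -m crank '[{"travel":[-0.5,0,0.3],"turn":[0,-0.11,0],"hand":-1},{"travel":[-1,0,0.6],"turn":[0,-0.22,0],"hand":-1},{"travel":[-1,0,0.6],"turn":[0,-0.3,0],"hand":-1}]'; python3 go.py 0.43 0.31 0.2 1.376
```

```text
clock: 2.6
tool_pos: [0.3195, -0.0658, 0.2524]
ee_rot: [-0.653, 0.268, -0.269, 0.655]
ft_force: [0.2, -0.6, -0.4]
opening: 0.0852
clock 2.60 pos [ 0.3195 -0.0658  0.2524] tz 45.3 tool-y [ 0.002  0.001 -1.   ] open 0.0852 F [ 0.2 -0.6 -0.4] joints [-0.43 -0.11 -0.55  1.13  0.    0.35]
travel [-1.858  0.531  3.448]
 turn to 78.8: [-0.001 -0.373  0.001]
 turn to -101.2: [-1.000e-03  1.627e+00 -2.000e-03]
```

```bash
python3 -m crank '[{"travel":[-0.45,0,0.45],"turn":[0,-0.11,0],"hand":-1},{"travel":[-0.85,0,0.9],"turn":[0,-0.22,0],"hand":-1},{"travel":[-0.85,0,1],"turn":[0,-0.3,0],"hand":-1}]'; python3 go.py 0.43 0.31 0.2 1.376
```

```text
clock: 2.98
tool_pos: [0.3288, 0.0683, 0.2528]
ee_rot: [-0.698, 0.104, -0.106, 0.7]
ft_force: [0.5, 0.0, -0.6]
opening: 0.0855
clock 2.98 pos [0.3288 0.0683 0.2528] tz 72.9 tool-y [ 0.002  0.002 -1.   ] open 0.0855 F [ 0.5  0.  -0.6] joints [-0.02 -0.09 -0.53  1.13  0.    0.28]
travel [0.257 0.535 2.606]
 turn to 78.8: [-0.002 -0.066  0.001]
 turn to -101.2: [-0.002  1.934 -0.002]
```

```bash
python3 -m crank '[{"travel":[0,0.1,0.5],"turn":[0,-0.06,0],"hand":-1},{"travel":[0.1,0.3,1],"turn":[0,-0.06,0],"hand":-1},{"travel":[0.1,0.3,1],"turn":[0,-0.06,0],"hand":-1}]'; python3 go.py 0.4251 0.3113 0.1 1.376
```

```text
clock: 3.35
tool_pos: [0.3679, 0.1633, 0.2218]
ee_rot: [-0.703, 0.07, -0.071, 0.704]
ft_force: [-1.0, -0.4, 0.4]
opening: 0.0854
clock 3.35 pos [0.3679 0.1633 0.2218] tz 78.5 tool-y [ 0.001  0.002 -1.   ] open 0.0854 F [-1.  -0.4  0.4] joints [ 0.23  0.06 -0.46  1.04  0.    0.43]
travel [0.266 1.221 1.562]
 turn to 78.8: [-0.001 -0.003  0.   ]
 turn to -101.2: [-0.     1.997 -0.002]
```

```bash
python3 -m crank '[{"travel":[0,0,0.5],"turn":[0,0,0],"hand":-1},{"travel":[0,0,1],"turn":[0,0,0],"hand":-1},{"travel":[0,0,1],"turn":[0,0,0],"hand":-1}]'; python3 go.py 0.4251 0.3113 0.1 1.376
```

```text
clock: 3.72
tool_pos: [0.3881, 0.263, 0.2221]
ee_rot: [-0.703, 0.069, -0.07, 0.705]
ft_force: [0.5, 0.3, -0.5]
opening: 0.0853
clock 3.73 pos [0.3881 0.263  0.2221] tz 78.7 tool-y [ 0.001  0.003 -1.   ] open 0.0853 F [ 0.5  0.3 -0.5] joints [ 0.44  0.19 -0.31  1.07  0.    0.64]
travel [0.267 1.223 0.543]
 turn to 78.8: [-0.002 -0.002  0.   ]
 turn to -101.2: [-1.000e-03  1.998e+00 -3.000e-03]
```

```bash
python3 -m crank '[{"travel":[0.27,0.3,0.54],"turn":[0,0,0],"hand":-1},{"travel":[0.27,0.8,0.54],"turn":[0,0,0],"hand":-1},{"travel":[0.27,1,0.54],"turn":[0,0,0],"hand":-1},{"travel":[0.27,1,0.54],"turn":[0,0,0],"hand":-1}]'; python3 go.py 0.4251 0.3113 0.014 1.376
python3 - <<'E'
from h import *
for n in ["side","top"]:
    p,d=read_camera(n); cv2.imwrite(f"pics/{n}1.png",p[:,:,::-1])
    r,c=(380,320) if n=="side" else (245,215)
    cv2.imwrite(f"pics/{n}1c.png",cv2.resize(p[r-90:r+90,c-110:c+110,::-1],None,fx=3,fy=3,interpolation=cv2.INTER_CUBIC))
E
```

```text
clock: 4.22
tool_pos: [0.4242, 0.3091, 0.1212]
ee_rot: [-0.703, 0.071, -0.069, 0.704]
ft_force: [0.3, -1.0, 0.6]
opening: 0.0854
clock 4.22 pos [0.4242 0.3091 0.1212] tz 78.6 tool-y [-0.002  0.001 -1.   ] open 0.0854 F [ 0.3 -1.   0.6] joints [ 0.49  0.38 -0.33  0.86  0.    0.69]
travel [0.006 1.072 0.023]
 turn to 78.8: [-0.    -0.002 -0.001]
 turn to -101.2: [ 0.002  1.998 -0.   ]
```

View pics/side1c.png

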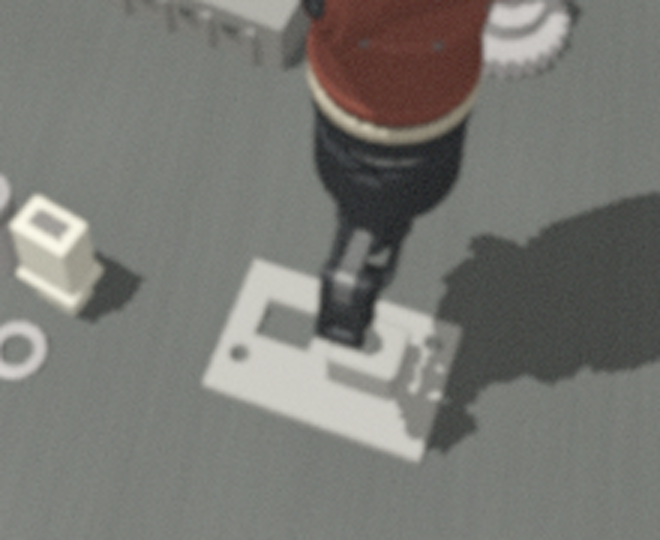

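View pics/top1c.png

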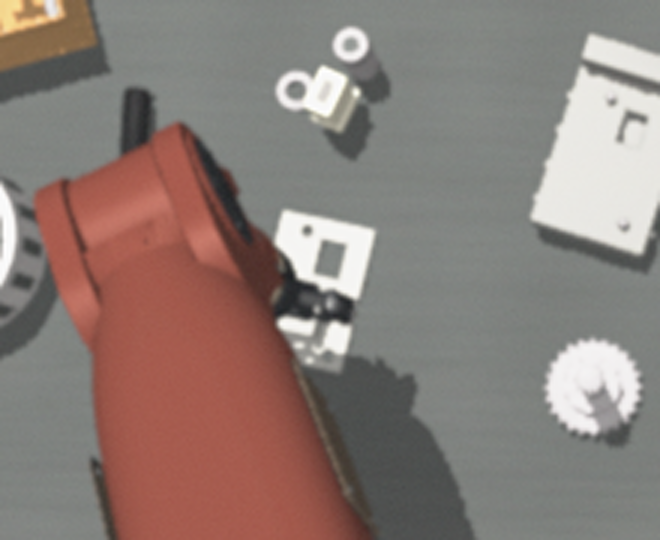

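The gripper hangs centred over the hump, with the finger tip at crop (340,340) in the side view. The pistons, plug and ring are clear. I'll descend.

```bash
python3 -m crank '[{"travel":[0,0.4,0.02],"turn":[0,0,0],"hand":-1},{"travel":[0,0.75,0.02],"turn":[0,0,0],"hand":-1},{"travel":[0,0.95,0.02],"turn":[0,0,0],"hand":-1},{"travel":[0,1,0.02],"turn":[0,0,0],"hand":-1},{"travel":[0,1,0.02],"turn":[0,0,0],"hand":-1}]'; python3 go.py 0.4251 0.3113 0.016 1.376
```

```text
clock: 4.95
tool_pos: [0.4272, 0.3127, 0.0246]
ee_rot: [-0.702, 0.069, -0.071, 0.705]
ft_force: [-0.1, -0.1, 0.5]
opening: 0.0852
clock 4.95 pos [0.4272 0.3127 0.0246] tz 78.6 tool-y [ 0.003  0.004 -1.   ] open 0.0852 F [-0.1 -0.1  0.5] joints [ 0.49  0.5  -0.44  0.63  0.    0.69]
travel [-0.018  0.086 -0.019]
 turn to 78.8: [-0.003 -0.002  0.002]
 turn to -101.2: [-0.003  1.998 -0.004]
```

```bash
python3 -m crank '[{"travel":[-0.02,0.08,-0.02],"turn":[-0.003,-0.002,0.002],"hand":-1},{"travel":[-0.02,0.08,-0.02],"turn":[-0.003,-0.002,0.002],"hand":-1},{"travel":[-0.02,0.08,-0.02],"turn":[-0.003,-0.002,0.002],"hand":-0.5},{"travel":[-0.02,0.08,-0.02],"turn":[-0.003,-0.002,0.002],"hand":0},{"travel":[-0.02,0.08,-0.02],"turn":[-0.003,-0.002,0.002],"hand":1},{"travel":[-0.02,0.08,-0.02],"turn":[-0.003,-0.002,0.002],"hand":1},{"travel":[-0.02,0.08,-0.02],"turn":[-0.003,-0.002,0.002],"hand":1},{"travel":[-0.02,0.08,-0.02],"turn":[-0.003,-0.002,0.002],"hand":1}]' 90; python3 go.py 0.4251 0.3113 0.016 1.376
```

```text
clock: 5.95
tool_pos: [0.425, 0.3115, 0.0171]
ee_rot: [-0.704, 0.069, -0.069, 0.704]
ft_force: [-1.1, 1.0, 6.3]
opening: 0.0346
clock 5.95 pos [0.425  0.3115 0.0171] tz 78.8 tool-y [-0.  0. -1.] open 0.0346 F [-1.1  1.   6.3] joints [ 0.49  0.52 -0.44  0.61  0.    0.69]
travel [ 0.001  0.011 -0.002]
 turn to 78.8: [-0. -0. -0.]
 turn to -101.2: [ 0.  2. -0.]
```

```bash
python3 -m crank '[{"travel":[0,-0.1,0],"turn":[0,0,0],"hand":1},{"travel":[0,-0.5,0],"turn":[0,0,0],"hand":1},{"travel":[0,-1,0],"turn":[0,0,0],"hand":1},{"travel":[0,-1,0],"turn":[0,0,0],"hand":1}]'; python3 go.py 0.5514 0.0266 0.17 1.2893;  python3 -m crank '[{"travel":[0,-0.4,-0.3],"turn":[0,0.02,0],"hand":1},{"travel":[0,-0.7,-0.8],"turn":[0,0.04,0],"hand":1},{"travel":[0,-0.7,-1],"turn":[0,0.055,0],"hand":1}]'; python3 go.py 0.5514 0.0266 0.17 1.2893
```

```text
clock: 6.45
tool_pos: [0.4273, 0.3127, 0.1208]
ee_rot: [-0.702, 0.067, -0.071, 0.705]
ft_force: [0.7, 0.3, -4.8]
opening: 0.0346
clock 6.45 pos [0.4273 0.3127 0.1208] tz 78.8 tool-y [ 0.005  0.003 -1.   ] open 0.0346 F [ 0.7  0.3 -4.8] joints [ 0.49  0.38 -0.33  0.85  0.    0.69]
travel [ 1.775 -0.495 -2.563]
 turn to 73.9: [-0.003  0.055  0.003]
 turn to -106.1: [ 0.004 -1.945  0.004]
clock: 6.82
tool_pos: [0.4074, 0.2128, 0.1912]
ee_rot: [-0.699, 0.098, -0.102, 0.701]
ft_force: [1.0, -1.0, -4.6]
opening: 0.0344
clock 6.83 pos [0.4074 0.2128 0.1912] tz 73.7 tool-y [ 0.007  0.003 -1.   ] open 0.0344 F [ 1.  -1.  -4.6] joints [ 0.32  0.19 -0.4   0.98  0.    0.61]
travel [ 1.903  0.216 -1.386]
 turn to 73.9: [-0.003 -0.001  0.004]
 turn to -106.1: [-0.006  1.999 -0.005]
```

```bash
python3 -m crank '[{"travel":[0.5,0,-0.35],"turn":[0,0,0.004],"hand":1},{"travel":[1,0,-0.7],"turn":[-0.003,0,0.004],"hand":1},{"travel":[1,0,-0.7],"turn":[-0.003,0,0.004],"hand":1}]'; python3 -m crank '[{"travel":[0.45,0.2,-0.35],"turn":[0,0,0],"hand":1},{"travel":[0.9,0.4,-0.69],"turn":[0,0,0],"hand":1},{"travel":[0.9,0.4,-0.69],"turn":[0,0,0],"hand":1},{"travel":[0.9,0.4,-0.69],"turn":[0,0,0],"hand":1}]'; python3 go.py 0.5514 0.0266 0.15 1.2893
```

```text
clock: 7.2
tool_pos: [0.4856, 0.1146, 0.1897]
ee_rot: [0.7, -0.102, 0.101, -0.7]
ft_force: [-0.8, 0.8, -5.7]
opening: 0.0343
clock: 7.7
tool_pos: [0.5509, 0.0235, 0.1482]
ee_rot: [0.7, -0.103, 0.1, -0.7]
ft_force: [0.4, 0.4, -5.0]
opening: 0.0346
clock 7.70 pos [0.5509 0.0235 0.1482] tz 73.5 tool-y [-0.005  0.    -1.   ] open 0.0346 F [ 0.4  0.4 -5. ] joints [-0.09  0.4  -0.22  0.96  0.    0.2 ]
travel [-0.004 -0.018  0.032]
 turn to 73.9: [ 0.001 -0.005 -0.003]
 turn to -106.1: [5.000e-03 1.995e+00 1.000e-03]
```

Cover underside should be at about 0.132, above the 0.08 wall. I'll trim the pose and look before lowering.

```bash
python3 -m crank '[{"travel":[0,0.2,0.03],"turn":[0,-0.005,-0.003],"hand":1},{"travel":[0,0.3,0.03],"turn":[0,-0.005,-0.003],"hand":1},{"travel":[0,0.3,0.03],"turn":[0,-0.005,-0.003],"hand":1}]'; python3 go.py 0.5514 0.0266 0.08 1.2893
cat > look.py <<'E'
import sys
from h import *
k=sys.argv[1];cr={"side":(270,280),"top":(205,310)}
for n in ["side","top"]:
    p,d=read_camera(n); cv2.imwrite(f"pics/{n}{k}.png",p[:,:,::-1]); np.save(f"pics/{n}{k}.npy",d)
    r,c=cr[n]
    cv2.imwrite(f"pics/{n}{k}c.png",cv2.resize(p[r-60:r+60,c-80:c+80,::-1],None,fx=5,fy=5,interpolation=cv2.INTER_CUBIC))
E
python3 look.py 2
```

```text
clock: 8.07
tool_pos: [0.5506, 0.0272, 0.1177]
ee_rot: [0.701, -0.099, 0.098, -0.7]
ft_force: [0.2, -0.6, -4.0]
opening: 0.0346
clock 8.07 pos [0.5506 0.0272 0.1177] tz 74.0 tool-y [-0.002 -0.001 -1.   ] open 0.0346 F [ 0.2 -0.6 -4. ] joints [-0.08  0.43 -0.26  0.88 -0.    0.2 ]
travel [ 0.01   0.377 -0.003]
 turn to 73.9: [ 0.001  0.001 -0.001]
 turn to -106.1: [-1.000e-03 -1.999e+00 -1.000e-03]
```

View pics/side2c.png

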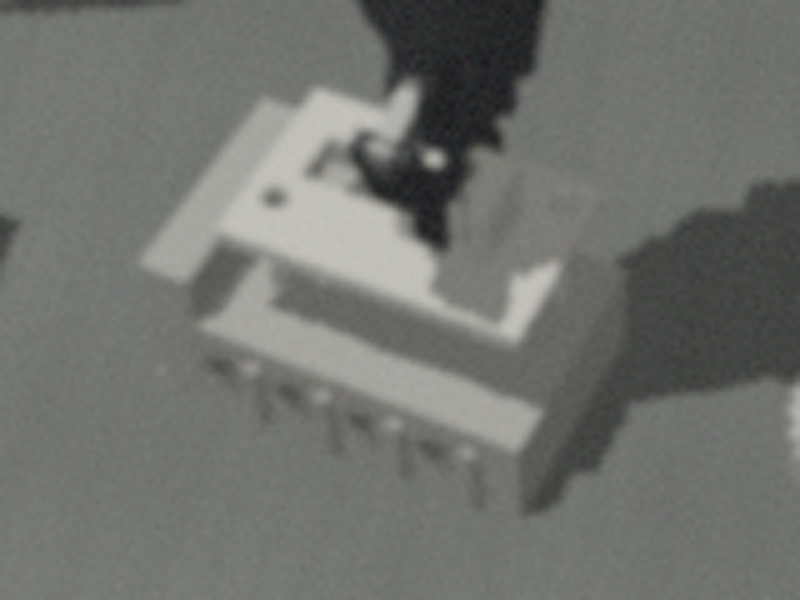

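View pics/top2c.png

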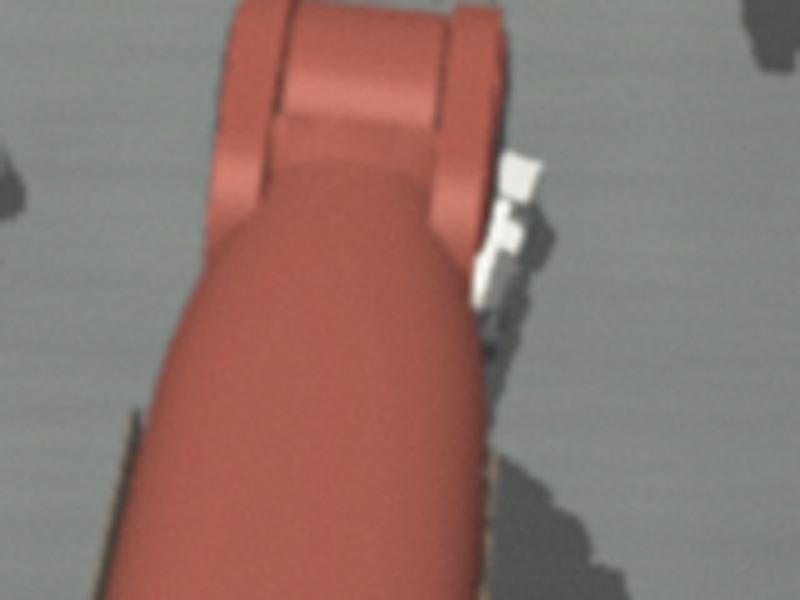

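Run:
```python
from fit import *
C=lambda u,v:("side",210+(v+.5)/5-.5,200+(u+.5)/5-.5)
z0=100.6
for dz in (0,-3):
  f=[((70,45,8+z0+dz),C(220,232)),((-70,45,8+z0+dz),C(517,338)),((70,-45,8+z0+dz),C(318,88)),((56,18,8+z0+dz),C(275,197))]
  x,r=fit(f,(.57,.02,0,-.28),False); print(np.round(x,4),np.round(r,1))
```

```text
[ 0.5707  0.0212 -0.2742] [-0.4 -0.8  0.3  0.5  0.1 -0.1 -0.1  0.3]
[ 0.5714  0.0187 -0.2738] [-0.4 -0.7  0.2  0.4  0.2 -0.1 -0.1  0.3]
```

```bash
python3 -m crank '[{"travel":[0.01,0.2,0],"turn":[0,0,0],"hand":1},{"travel":[0.01,0.34,0],"turn":[0,0.001,-0.001],"hand":1},{"travel":[0.01,0.34,0],"turn":[0,0.001,-0.001],"hand":1},{"travel":[0.01,0.34,0],"turn":[0,0.001,-0.001],"hand":1}]'; python3 go.py 0.5516 0.0270 0.067 1.2893; python3 look.py 3
```

```text
clock: 8.68
tool_pos: [0.553, 0.0264, 0.0853]
ee_rot: [0.7, -0.098, 0.1, -0.7]
ft_force: [-0.1, -0.5, -3.6]
opening: 0.0344
clock 8.68 pos [0.553  0.0264 0.0853] tz 73.8 tool-y [ 0.003 -0.001 -1.   ] open 0.0344 F [-0.1 -0.5 -3.6] joints [-0.08  0.47 -0.3   0.8  -0.    0.2 ]
travel [-0.016  0.183  0.002]
 turn to 73.9: [ 0.    -0.     0.002]
 turn to -106.1: [-3.e-03  2.e+00  1.e-03]
```

View pics/side3c.png

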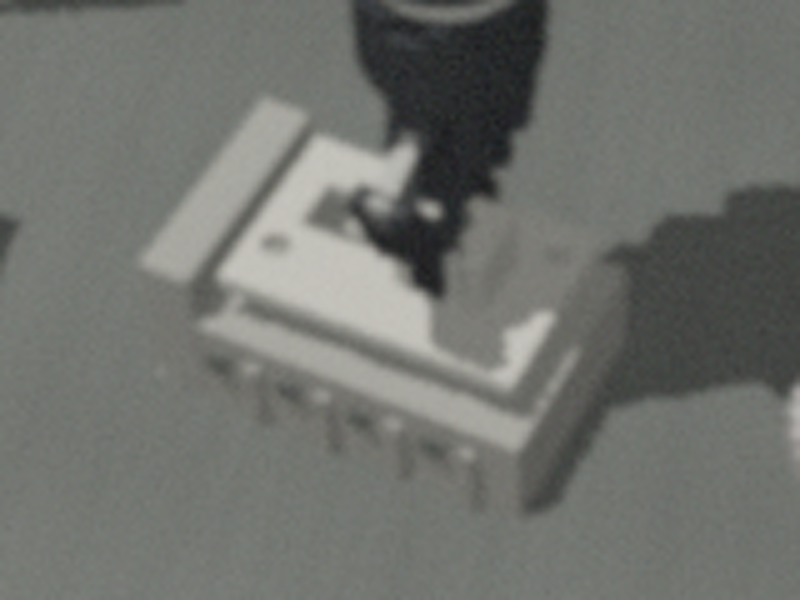

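Through hole b at crop (275,243) the pin top shows light inside the dark ring. Cover and face edges run parallel, so I'll ease down.

```bash
python3 -m crank '[{"travel":[-0.01,0,0],"turn":[0,0,0.001],"hand":1},{"travel":[-0.015,0.05,0],"turn":[0,0,0.002],"hand":1},{"travel":[-0.015,0.07,0],"turn":[0,0,0.002],"hand":1},{"travel":[-0.015,0.07,0],"turn":[0,0,0.002],"hand":1}]'; python3 go.py 0.5516 0.0270 0.067 1.2893
```

```text
clock: 9.28
tool_pos: [0.5516, 0.0268, 0.0781]
ee_rot: [0.7, -0.1, 0.099, -0.7]
ft_force: [0.5, 0.4, -3.4]
opening: 0.0343
clock 9.28 pos [0.5516 0.0268 0.0781] tz 73.8 tool-y [-0. -0. -1.] open 0.0343 F [ 0.5  0.4 -3.4] joints [-0.08  0.47 -0.31  0.79 -0.    0.2 ]
travel [-0.     0.111  0.002]
 turn to 73.9: [ 0. -0. -0.]
 turn to -106.1: [0.e+00 2.e+00 1.e-03]
```

```bash
python3 -m crank '[{"travel":[0,0.02,0],"turn":[0,0,0],"hand":1},{"travel":[0,0.04,0],"turn":[0,0,0],"hand":1},{"travel":[0,0.05,0],"turn":[0,0,0],"hand":1},{"travel":[0,0.05,0],"turn":[0,0,0],"hand":1}]'; python3 go.py 0.5516 0.0270 0.067 1.2893
```

```text
clock: 9.78
tool_pos: [0.552, 0.0272, 0.0732]
ee_rot: [-0.7, 0.099, -0.099, 0.7]
ft_force: [2.1, 4.3, -3.4]
opening: 0.0341
clock 9.78 pos [0.552  0.0272 0.0732] tz 73.9 tool-y [ 0.  0. -1.] open 0.0341 F [ 2.1  4.3 -3.4] joints [-0.08  0.48 -0.32  0.77  0.    0.2 ]
travel [-0.003  0.062 -0.003]
 turn to 73.9: [-0. -0.  0.]
 turn to -106.1: [-0.e+00  2.e+00 -1.e-03]
```

```bash
python3 -m crank '[{"travel":[0.002,0.01,0.008],"turn":[0,0,0],"hand":1},{"travel":[0.002,0.03,0.008],"turn":[0,0,0],"hand":1},{"travel":[0.002,0.045,0.008],"turn":[0,0,0],"hand":1},{"travel":[0.002,0.045,0.008],"turn":[0,0,0],"hand":1}]'; python3 go.py 0.5516 0.0270 0.067 1.2893
```

```text
clock: 10.28
tool_pos: [0.5521, 0.0278, 0.0684]
ee_rot: [-0.7, 0.099, -0.099, 0.7]
ft_force: [0.3, 0.7, -5.0]
opening: 0.0342
clock 10.28 pos [0.5521 0.0278 0.0684] tz 73.8 tool-y [-0.  0. -1.] open 0.0342 F [ 0.3  0.7 -5. ] joints [-0.08  0.49 -0.32  0.76  0.    0.2 ]
travel [-0.003  0.014 -0.009]
 turn to 73.9: [-0. -0. -0.]
 turn to -106.1: [ 0.  2. -0.]
```

```bash
python3 -m crank '[{"travel":[0,0.01,0],"turn":[0,0,0],"hand":1},{"travel":[0,0.02,0],"turn":[0,0,0],"hand":1},{"travel":[0,0.02,0],"turn":[0,0,0],"hand":1},{"travel":[0,0.02,0],"turn":[0,0,0],"hand":1}]'; python3 go.py 0.5516 0.0270 0.067 1.2893
```

```text
clock: 10.78
tool_pos: [0.5521, 0.0277, 0.0671]
ee_rot: [0.7, -0.099, 0.099, -0.7]
ft_force: [-3.9, -0.8, 6.5]
opening: 0.0344
clock 10.78 pos [0.5521 0.0277 0.0671] tz 73.8 tool-y [-0. -0. -1.] open 0.0344 F [-3.9 -0.8  6.5] joints [-0.08  0.49 -0.32  0.76 -0.    0.2 ]
travel [-0.003  0.001 -0.008]
 turn to 73.9: [ 0. -0.  0.]
 turn to -106.1: [-0.  2.  0.]
```

The contact force and z = 0.0671 (pick height plus exactly 50 mm) say it is seated. I'll release and rise.

```bash
python3 -m crank '[{"travel":[0,0,0],"turn":[0,0,0],"hand":0},{"travel":[0,0,0],"turn":[0,0,0],"hand":-0.5},{"travel":[0,0,0],"turn":[0,0,0],"hand":-1},{"travel":[0,0,0],"turn":[0,0,0],"hand":-1},{"travel":[0,-0.3,0],"turn":[0,0,0],"hand":-1},{"travel":[0,-0.8,0],"turn":[0,0,0],"hand":-1},{"travel":[0,-1,0],"turn":[0,0,0],"hand":-1}]';python3 go.py 0.58 0.15 0.22 1.21
```

```text
clock: 11.65
tool_pos: [0.5534, 0.0276, 0.1698]
ee_rot: [-0.7, 0.098, -0.101, 0.7]
ft_force: [0.6, -0.1, 0.6]
opening: 0.0851
clock 11.65 pos [0.5534 0.0276 0.1698] tz 73.9 tool-y [ 0.004 -0.    -1.   ] open 0.0851 F [ 0.6 -0.1  0.6] joints [-0.08  0.38 -0.19  1.   -0.    0.2 ]
travel [-0.083 -0.501  1.25 ]
 turn to 69.3: [-0.001  0.05   0.002]
 turn to -110.7: [ 3.00e-03 -1.95e+00  1.00e-03]
```

```bash
python3 -m crank '[{"travel":[0,-0.3,0.4],"turn":[0,0.02,0],"hand":-1},{"travel":[0,-0.3,0.9],"turn":[0,0.05,0],"hand":-1},{"travel":[0,-0.3,1],"turn":[0,0.05,0],"hand":-1}]'; python3 look.py 4; python3 go.py 0.6246 0.286 0.16 1.213
```

```text
clock: 12.02
tool_pos: [0.5817, 0.1261, 0.2001]
ee_rot: [-0.695, 0.124, -0.128, 0.696]
ft_force: [0.2, -1.4, -1.2]
opening: 0.0855
clock 12.12 pos [0.5809 0.1245 0.1995] tz 69.5 tool-y [ 0.003 -0.    -1.   ] open 0.0853 F [ 0.4  0.1 -0. ] joints [ 0.09  0.44 -0.02  1.11 -0.    0.45]
travel [-0.158  0.395  1.665]
 turn to 69.5: [-0.    -0.     0.002]
 turn to -110.5: [-3.e-03  2.e+00 -1.e-03]
```

View pics/side4c.png

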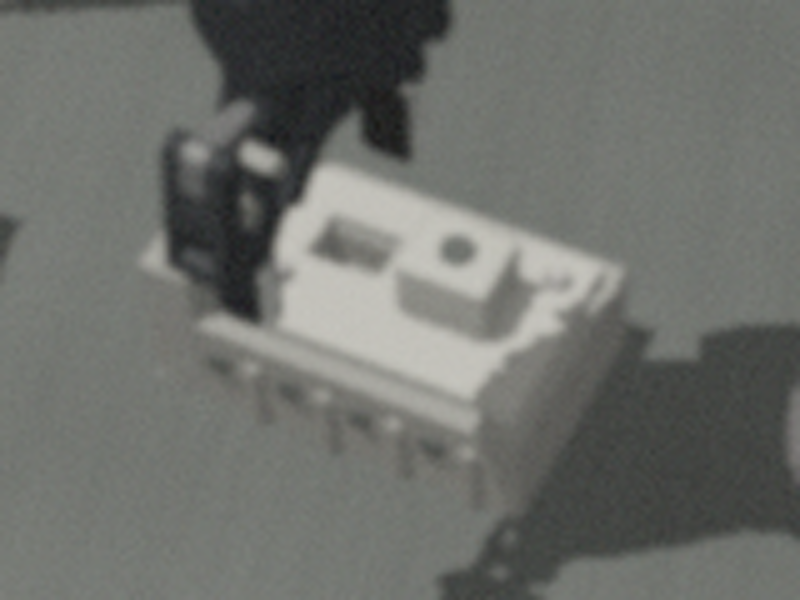

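View pics/top4c.png

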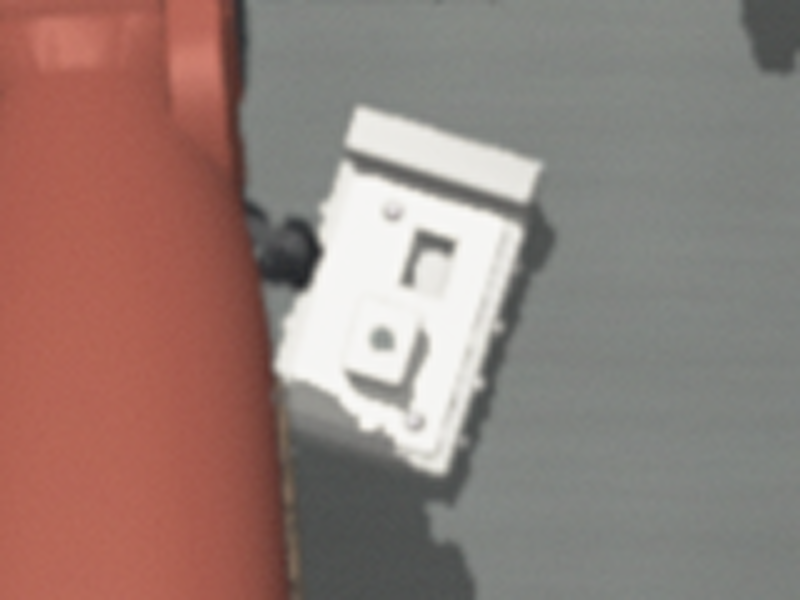

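Both pins stand through the cover, in the top crop at (390,210) and (415,420), and it lies flush. Next I'll measure the plug more closely in the first pictures.

Run:
```python
import cv2
s=cv2.imread("pics/side0.png");t=cv2.imread("pics/top0.png")
f=lambda im,r,c:cv2.resize(im[r:r+60,c:c+60],None,fx=8,fy=8,interpolation=cv2.INTER_CUBIC)[:480,:400]
cv2.imwrite("pics/plug0.png",cv2.hconcat([f(s,340,200),f(t,155,190)]))
```

```text
(no output)
```

View pics/plug0.png

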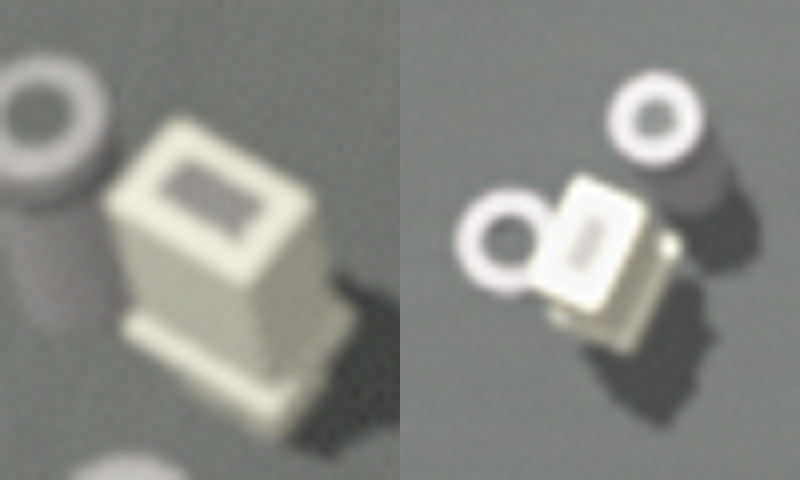

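Run:
```python
from fit import *
s=lambda u,v:("side",340+(v+.5)/8-.5,200+(u+.5)/8-.5)
t=lambda u,v:("top",155+(v+.5)/8-.5,190+(u+.5)/8-.5)
f=[((20,13,90),s(105,200)),((20,-13,90),s(178,115)),((-20,-13,90),s(315,190)),((-20,13,90),s(245,285)),((22,16,34),s(125,320)),((-22,16,34),s(275,405)),((-22,-16,34),s(355,315)),
((20,13,90),t(178,175)),((20,-13,90),t(250,208)),((-20,-13,90),t(197,315)),((-20,13,90),t(128,270)),((22,-16,34),t(283,245)),((-22,-16,34),t(228,352))]
p0=(.62,.285,0,-.36)
x,r=fit(f,p0);print(np.round(x,4),np.round(r,1))
for n in("top","side"):
    x,r=fit([a for a in f if a[1][0]==n],p0,False);print(n,np.round(x,4),np.round(r,1))
print("piston",tri(s(40,118),t(255,118)))
```

```text
[ 6.246e-01  2.874e-01 -6.000e-04 -4.055e-01] [-0.3 -0.1 -0.4 -0.2  0.6  0.1 -0.3 -0.   0.1 -0.4  1.  -0.5 -1.1 -0.2
  0.7  0.2  0.4 -0.4 -0.2  0.   1.6  0.2  0.1 -0.1  0.3  0.1]
top [ 0.626   0.2873 -0.4373] [ 0.2  0.5  0.1 -0.2 -0.7 -0.2  0.9  0.1 -0.2  0.  -0.1 -0.2]
side [ 0.6241  0.2877 -0.4022] [-0.2  0.1 -0.3 -0.1  0.6  0.3 -0.2  0.2  0.2 -0.2  1.  -0.3 -1.1  0. ]
piston (array([0.6728208 , 0.26798737, 0.07859681]), np.float64(0.0022481094682477026))
```

```bash
python3 -m crank '[{"travel":[-0.05,0,0.4],"turn":[0,0.02,0.001],"hand":-1},{"travel":[-0.1,0,0.9],"turn":[0,0.036,0.002],"hand":-1},{"travel":[-0.1,0,1],"turn":[0,0.036,0.002],"hand":-1}]';  python3 go.py 0.6248 0.2875 0.15 1.156
```

```text
clock: 12.5
tool_pos: [0.6067, 0.2227, 0.1989]
ee_rot: [-0.692, 0.145, -0.145, 0.692]
ft_force: [-0.1, -1.7, -1.2]
opening: 0.0852
clock 12.50 pos [0.6067 0.2227 0.1989] tz 66.3 tool-y [-0.001  0.001 -1.   ] open 0.0852 F [-0.1 -1.7 -1.2] joints [0.24 0.54 0.15 1.18 0.   0.65]
travel [-0.094  0.489  0.666]
 turn to 66.2: [-0.     0.001 -0.001]
 turn to -113.8: [-1.000e-03 -1.999e+00  0.000e+00]
```

```bash
python3 -m crank '[{"travel":[-0.05,0.1,0.4],"turn":[0,0,0],"hand":-1},{"travel":[-0.09,0.4,0.67],"turn":[0,0,0],"hand":-1},{"travel":[-0.09,0.5,0.67],"turn":[0,0,0],"hand":-1},{"travel":[-0.09,0.5,0.67],"turn":[0,0,0],"hand":-1}]';  python3 go.py 0.6248 0.2875 0.048 1.156
python3 - <<'E'
from h import *
p,d=read_camera("side"); cv2.imwrite("pics/side5c.png",cv2.resize(p[310:430,160:320,::-1],None,fx=5,fy=5,interpolation=cv2.INTER_CUBIC))
E
```

```text
clock: 13.0
tool_pos: [0.6248, 0.2858, 0.1481]
ee_rot: [0.692, -0.146, 0.145, -0.692]
ft_force: [0.4, -0.4, 0.8]
opening: 0.0849
clock 13.00 pos [0.6248 0.2858 0.1481] tz 66.3 tool-y [-0.003 -0.001 -1.   ] open 0.0849 F [ 0.4 -0.4  0.8] joints [0.32 0.65 0.21 1.13 0.   0.74]
travel [-0.004  1.001  0.017]
 turn to 66.2: [ 0.001  0.    -0.001]
 turn to -113.8: [-0.002 -2.    -0.002]
```

View pics/side5c.png

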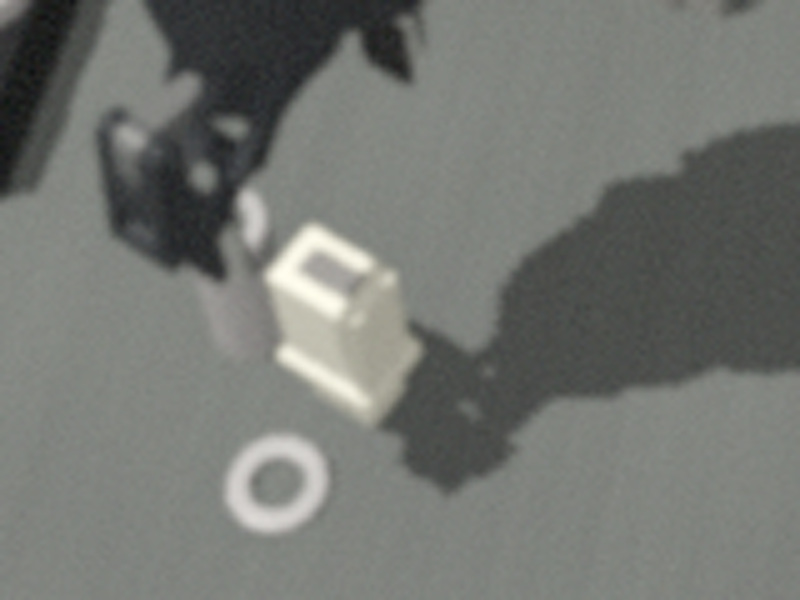

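Run:
```python
from h import *
for z in (.161,.09):
    r,c=proj("side",(.6248,.2858,z)); print((c-160+.5)*5,(r-310+.5)*5)
for s in (1,-1):
    r,c=proj("side",(.6248+s*.05*.4035,.2858+s*.05*.915,.161)); print((c-160+.5)*5,(r-310+.5)*5)
```

```text
307.436192815793 164.76752450778065
332.0338578599453 268.17064695923136
211.51377068673455 274.95873960203085
397.5237316362404 61.27915185055741
```

Run:
```python
from h import *
p,d=read_camera("side");W=cloud("side",d)
c,s=np.cos(-.415),np.sin(-.415)
X=W[...,0]-.6248;Y=W[...,1]-.2858
x=c*X+s*Y;y=-s*X+c*Y
dark=p.mean(-1)<75
for lo in (.14,.15,.16,.17,.18,.19,.20,.22):
    m=dark&(W[...,2]>lo)&(W[...,2]<lo+.01)&(abs(x)<.08)&(abs(y)<.08)
    for nm,q in (("y+",m&(y>0)),("y-",m&(y<0))):
        if q.sum()>5: print(lo,nm,q.sum(),"x",np.round(np.percentile(x[q],[2,50,98])*1e3),"y",np.round(np.percentile(y[q],[2,50,98])*1e3))
```

```text
0.16 y- 14 x [-10.  -2.  10.] y [-45. -43. -42.]
0.17 y+ 7 x [-8. -7.  2.] y [52. 55. 56.]
0.17 y- 26 x [-9. -1.  8.] y [-44. -43. -42.]
0.18 y+ 19 x [-9. -7. -2.] y [50. 55. 56.]
0.18 y- 26 x [-11.  -2.   8.] y [-44. -43. -42.]
0.19 y+ 8 x [-9. -8. -6.] y [54. 56. 57.]
0.19 y- 10 x [-10.  -7.  -1.] y [-45. -43. -41.]
0.2 y+ 21 x [-14. -12.  -4.] y [46. 54. 63.]
0.2 y- 10 x [-14. -13.  -9.] y [-58. -49. -44.]
0.22 y+ 145 x [-18.  -8.   9.] y [30. 40. 73.]
0.22 y- 55 x [-18. -13.   6.] y [-70. -42.  -5.]
```

By depth, the fingers stand at ±43 mm to either side, centred within about 1 mm in plug x. I'll descend and grip.

```bash
python3 -m crank '[{"travel":[0,0.3,0.02],"turn":[0.001,0,-0.001],"hand":-1},{"travel":[0,0.7,0.02],"turn":[0.001,0,-0.001],"hand":-1},{"travel":[0,0.95,0.02],"turn":[0.001,0,-0.001],"hand":-1},{"travel":[0,1,0.02],"turn":[0.001,0,-0.001],"hand":-1},{"travel":[0,1,0.02],"turn":[0.001,0,-0.001],"hand":-1}]';  python3 go.py 0.6248 0.2875 0.048 1.156
```

```text
clock: 13.72
tool_pos: [0.6274, 0.2878, 0.0513]
ee_rot: [-0.691, 0.145, -0.147, 0.693]
ft_force: [-0.7, -0.6, 0.3]
opening: 0.0852
clock 13.72 pos [0.6274 0.2878 0.0513] tz 66.2 tool-y [ 0.004  0.002 -1.   ] open 0.0852 F [-0.7 -0.6  0.3] joints [0.32 0.73 0.09 0.92 0.   0.74]
travel [-0.022  0.033 -0.013]
 turn to 66.2: [-0.002 -0.     0.002]
 turn to -113.8: [-0.003  2.    -0.003]
```

```bash
python3 -m crank '[{"travel":[-0.022,0.03,-0.012],"turn":[-0.002,0,0.002],"hand":-1},{"travel":[-0.022,0.03,-0.012],"turn":[-0.002,0,0.002],"hand":-0.5},{"travel":[-0.022,0.03,-0.012],"turn":[-0.002,0,0.002],"hand":0},{"travel":[-0.022,0.03,-0.012],"turn":[-0.002,0,0.002],"hand":0.2},{"travel":[-0.022,0.03,-0.012],"turn":[-0.002,0,0.002],"hand":0.5},{"travel":[-0.022,0.03,-0.012],"turn":[-0.002,0,0.002],"hand":1},{"travel":[-0.022,0.03,-0.012],"turn":[-0.002,0,0.002],"hand":1},{"travel":[-0.022,0.03,-0.012],"turn":[-0.002,0,0.002],"hand":1}]' 50;  python3 go.py 0.6248 0.2875 0.048 1.156
```

```text
clock: 14.72
tool_pos: [0.6249, 0.2877, 0.0484]
ee_rot: [-0.692, 0.146, -0.146, 0.692]
ft_force: [-0.1, 0.7, 2.4]
opening: 0.0255
clock 14.72 pos [0.6249 0.2877 0.0484] tz 66.2 tool-y [-0.  0. -1.] open 0.0255 F [-0.1  0.7  2.4] joints [0.33 0.73 0.08 0.92 0.   0.74]
travel [-0.     0.004 -0.002]
 turn to 66.2: [-0. -0. -0.]
 turn to -113.8: [ 0.  2. -0.]
```

```bash
python3 -m crank '[{"travel":[0,-0.1,0],"turn":[0,0,0],"hand":1},{"travel":[0,-0.5,0],"turn":[0,0,0],"hand":1},{"travel":[0,-1,0],"turn":[0,0,0],"hand":1},{"travel":[0,-1,-0.2],"turn":[0,0,0],"hand":1}]'; python3 -m crank '[{"travel":[0,-0.3,-0.4],"turn":[0,-0.03,0],"hand":1},{"travel":[0,-0.5,-0.9],"turn":[0,-0.06,0],"hand":1},{"travel":[0,-0.5,-1],"turn":[0,-0.085,0],"hand":1},{"travel":[0,-0.5,-1],"turn":[0,-0.085,0],"hand":1}]'; python3 go.py 0.603 0.0022 0.18 1.2893
```

```text
clock: 15.22
tool_pos: [0.6197, 0.2708, 0.1535]
ee_rot: [-0.69, 0.143, -0.148, 0.694]
ft_force: [0.5, -0.9, -2.1]
opening: 0.0256
clock: 15.72
tool_pos: [0.5791, 0.1785, 0.2038]
ee_rot: [-0.699, 0.097, -0.102, 0.702]
ft_force: [0.0, 0.8, -1.1]
opening: 0.0255
clock 15.72 pos [0.5791 0.1785 0.2038] tz 73.8 tool-y [ 0.009  0.003 -1.   ] open 0.0255 F [ 0.   0.8 -1.1] joints [0.18 0.45 0.02 1.12 0.   0.46]
travel [ 0.718  0.235 -1.628]
 turn to 73.9: [-0.003 -0.     0.005]
 turn to -106.1: [-0.007  2.    -0.005]
```

```bash
python3 -m crank '[{"travel":[0.2,0,-0.4],"turn":[-0.003,0,0.005],"hand":1},{"travel":[0.4,0,-0.8],"turn":[-0.003,0,0.005],"hand":1},{"travel":[0.45,0,-1],"turn":[-0.003,0,0.005],"hand":1}]'; python3 go.py 0.603 0.0022 0.17 1.2893
```

```text
clock: 16.1
tool_pos: [0.5951, 0.0686, 0.2033]
ee_rot: [-0.7, 0.1, -0.1, 0.7]
ft_force: [-0.4, 0.2, -0.6]
opening: 0.0254
clock 16.10 pos [0.5951 0.0686 0.2033] tz 73.7 tool-y [-0.     0.001 -1.   ] open 0.0254 F [-0.4  0.2 -0.6] joints [-0.01  0.45  0.01  1.13  0.    0.28]
travel [ 0.262  0.333 -0.616]
 turn to 73.9: [-0.    -0.002 -0.   ]
 turn to -106.1: [ 1.000e-03  1.998e+00 -0.000e+00]
```

```bash
python3 -m crank '[{"travel":[0.15,0,-0.35],"turn":[0,-0.002,0],"hand":1},{"travel":[0.26,0.2,-0.62],"turn":[0,-0.002,0],"hand":1},{"travel":[0.26,0.55,-0.62],"turn":[0,-0.002,0],"hand":1},{"travel":[0.26,0.6,-0.62],"turn":[0,-0.002,0],"hand":1},{"travel":[0.26,0.6,-0.62],"turn":[0,-0.002,0],"hand":1}]'; python3 go.py 0.603 0.0022 0.115 1.2893; python3 look.py 6
```

```text
clock: 16.73
tool_pos: [0.6028, 0.0027, 0.1436]
ee_rot: [-0.7, 0.099, -0.098, 0.7]
ft_force: [0.7, 0.2, -0.7]
opening: 0.0256
clock 16.73 pos [0.6028 0.0027 0.1436] tz 74.0 tool-y [-0.001  0.001 -1.   ] open 0.0256 F [ 0.7  0.2 -0.7] joints [-0.12  0.5  -0.08  1.    0.    0.16]
travel [ 0.004  0.286 -0.004]
 turn to 73.9: [-0.     0.001 -0.001]
 turn to -106.1: [-1.000e-03 -1.999e+00  1.000e-03]
```

View pics/side6c.png

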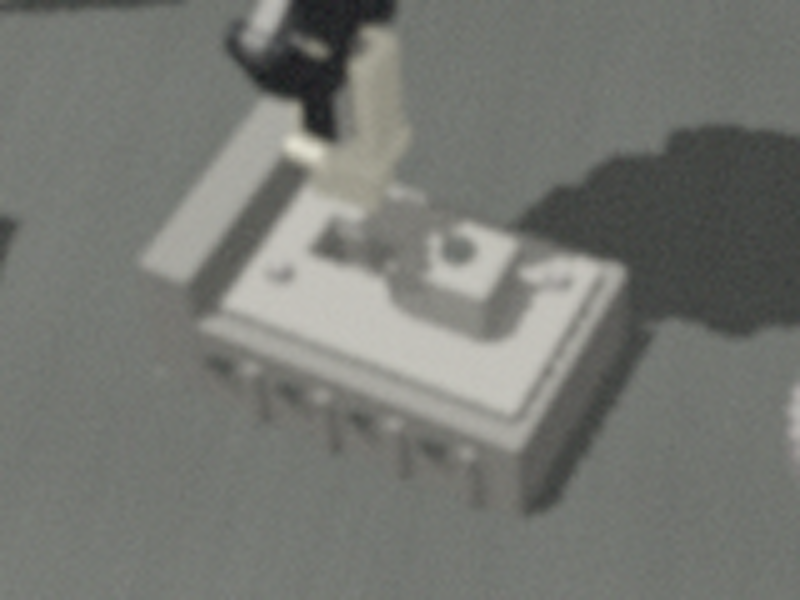

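View pics/top6c.png

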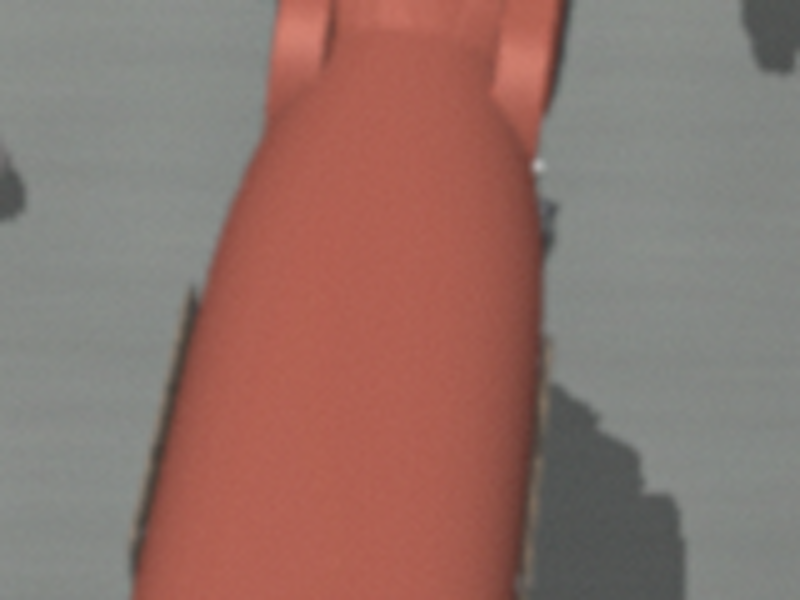

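Run:
```python
import cv2
s=cv2.imread("pics/side6.png")
cv2.imwrite("pics/s6z.png",cv2.resize(s[200:275,235:310],None,fx=8,fy=8,interpolation=cv2.INTER_CUBIC))
```

```text
(no output)
```

View pics/s6z.png

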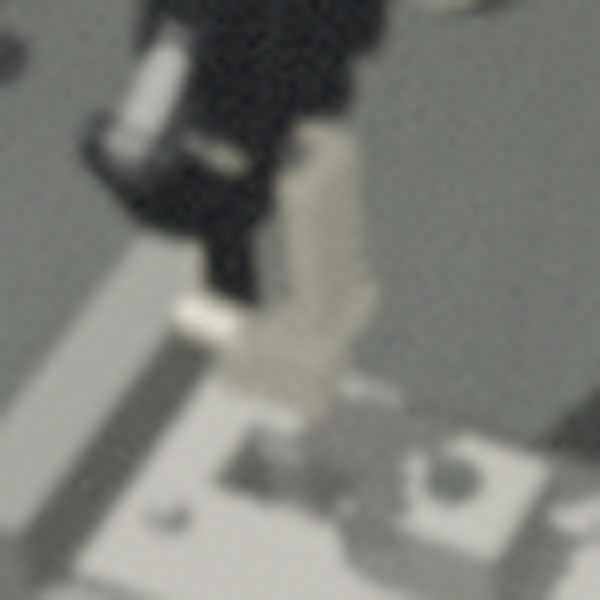

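Run:
```python
from fit import *
s=lambda u,v:("side",200+(v+.5)/8-.5,235+(u+.5)/8-.5)
C=lambda u,v:("side",210+(v+.5)/5-.5,200+(u+.5)/5-.5)
z=95.2
f=[((15,10,z),s(222,385)),((-15,10,z),s(315,412)),((22,16,34+z),s(175,318)),((-22,-16,34+z),s(378,292))]
x,r=fit(f,(.603,.002,0,-.28),False);print("plug",np.round(x,4),np.round(r,1))
g=[((70,45,58),C(220,310)),((-70,45,58),C(513,418)),((56,18,61),C(282,268)),((-22,0,92),C(460,248)),((52,3,58),s(220,480)),((52,-23,58),s(245,430))]
x,r=fit(g,(.573,.02,0,-.28),False);print("cover",np.round(x,4),np.round(r,1))
print("window",W([x[0],x[1],0,x[2]],(34,-10,0)))
```

```text
plug [ 0.6015  0.0028 -0.3036] [ 0.6 -0.5  1.9  0.1 -1.  -0.  -0.9  0.3]
cover [ 0.5725  0.0222 -0.2771] [-0.6  0.5 -0.3  0.5  0.3 -0.3  0.9 -0.5  0.7 -1.4 -1.1  1. ]
window [0.602443   0.00327931 0.        ]
```

```bash
python3 -m crank '[{"travel":[0.008,0.1,0],"turn":[0,0.001,-0.001],"hand":1},{"travel":[0.008,0.25,0],"turn":[0,0.001,-0.001],"hand":1},{"travel":[0.008,0.35,0],"turn":[0,0.001,-0.001],"hand":1},{"travel":[0.008,0.37,0],"turn":[0,0.001,-0.001],"hand":1},{"travel":[0.008,0.37,0],"turn":[0,0.001,-0.001],"hand":1}]'; python3 go.py 0.6036 0.0026 0.102 1.2893
```

```text
clock: 17.45
tool_pos: [0.6043, 0.0022, 0.1074]
ee_rot: [-0.7, 0.098, -0.1, 0.7]
ft_force: [0.0, 0.1, -0.4]
opening: 0.0258
clock 17.45 pos [0.6043 0.0022 0.1074] tz 73.9 tool-y [ 0.002  0.    -1.   ] open 0.0258 F [ 0.   0.1 -0.4] joints [-0.12  0.53 -0.13  0.91  0.    0.16]
travel [-0.008  0.054  0.002]
 turn to 73.9: [-0.    -0.     0.002]
 turn to -106.1: [-2.e-03  2.e+00 -1.e-03]
```

```bash
python3 -m crank '[{"travel":[-0.007,0.02,0.002],"turn":[0,0,0.002],"hand":1},{"travel":[-0.007,0.045,0.002],"turn":[0,0,0.002],"hand":1},{"travel":[-0.007,0.06,0.002],"turn":[0,0,0.002],"hand":1},{"travel":[-0.007,0.06,0.002],"turn":[0,0,0.002],"hand":1}]'; python3 go.py 0.6036 0.0026 0.097 1.2893; python3 look.py 7
```

```text
clock: 17.95
tool_pos: [0.6036, 0.0026, 0.1013]
ee_rot: [-0.7, 0.1, -0.099, 0.7]
ft_force: [0.4, -0.0, -0.4]
opening: 0.0253
clock 17.95 pos [0.6036 0.0026 0.1013] tz 73.9 tool-y [-0.001  0.001 -1.   ] open 0.0253 F [ 0.4 -0.  -0.4] joints [-0.12  0.53 -0.13  0.9   0.    0.16]
travel [ 0.     0.043 -0.   ]
 turn to 73.9: [-0.    -0.    -0.001]
 turn to -106.1: [ 1.e-03  2.e+00 -1.e-03]
```

View pics/side7c.png

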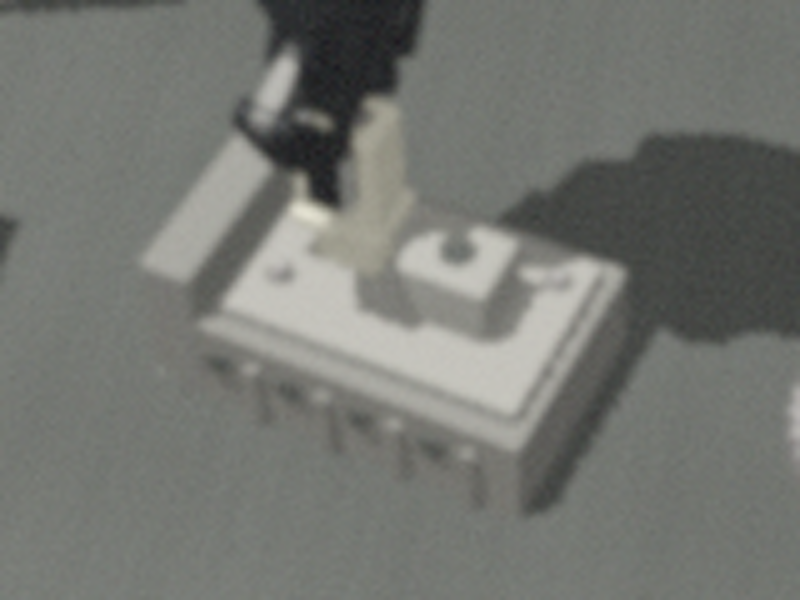

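The foot has entered the window without contact. I'll keep going slowly.

```bash
python3 -m crank '[{"travel":[0,0.015,0],"turn":[0,0,-0.001],"hand":1},{"travel":[0,0.03,0],"turn":[0,0,-0.001],"hand":1},{"travel":[0,0.05,0],"turn":[0,0,-0.001],"hand":1},{"travel":[0,0.05,0],"turn":[0,0,-0.001],"hand":1}]'; python3 go.py 0.6036 0.0026 0.0804 1.2893
```

```text
clock: 18.55
tool_pos: [0.6036, 0.0026, 0.0962]
ee_rot: [-0.7, 0.099, -0.099, 0.7]
ft_force: [-0.8, 0.3, -1.0]
opening: 0.0255
clock 18.55 pos [0.6036 0.0026 0.0962] tz 73.9 tool-y [ 0.001  0.001 -1.   ] open 0.0255 F [-0.8  0.3 -1. ] joints [-0.12  0.54 -0.14  0.89  0.    0.16]
travel [ 0.     0.158 -0.   ]
 turn to 73.9: [-0. -0.  0.]
 turn to -106.1: [-0.e+00  2.e+00 -1.e-03]
```

```bash
python3 -m crank '[{"travel":[0,0.02,0],"turn":[0,0,0],"hand":1},{"travel":[0,0.04,0],"turn":[0,0,0],"hand":1},{"travel":[0,0.06,0],"turn":[0,0,0],"hand":1},{"travel":[0,0.08,0],"turn":[0,0,0],"hand":1},{"travel":[0,0.08,0],"turn":[0,0,0],"hand":1}]'; python3 go.py 0.6036 0.0026 0.0804 1.2893
```

```text
clock: 19.18
tool_pos: [0.6034, 0.0027, 0.088]
ee_rot: [-0.7, 0.099, -0.099, 0.7]
ft_force: [-0.4, 0.3, -0.9]
opening: 0.0254
clock 19.18 pos [0.6034 0.0027 0.088 ] tz 73.9 tool-y [ 0.     0.001 -1.   ] open 0.0254 F [-0.4  0.3 -0.9] joints [-0.12  0.55 -0.15  0.87  0.    0.16]
travel [ 0.002  0.076 -0.   ]
 turn to 73.9: [-0. -0.  0.]
 turn to -106.1: [-0.e+00  2.e+00 -1.e-03]
```

```bash
python3 -m crank '[{"travel":[0,0.02,0],"turn":[0,0,0],"hand":1},{"travel":[0,0.04,0],"turn":[0,0,0],"hand":1},{"travel":[0,0.06,0],"turn":[0,0,0],"hand":1},{"travel":[0,0.07,0],"turn":[0,0,0],"hand":1},{"travel":[0,0.08,0],"turn":[0,0,0],"hand":1},{"travel":[0,0.08,0],"turn":[0,0,0],"hand":1}]'; python3 go.py 0.6036 0.0026 0.0804 1.2893
```

```text
clock: 19.92
tool_pos: [0.6034, 0.0026, 0.0803]
ee_rot: [-0.7, 0.099, -0.099, 0.7]
ft_force: [-2.9, 0.3, 4.1]
opening: 0.0256
clock 19.93 pos [0.6034 0.0026 0.0803] tz 73.9 tool-y [ 0.001  0.001 -1.   ] open 0.0256 F [-2.9  0.3  4.1] joints [-0.12  0.55 -0.16  0.86  0.    0.16]
travel [ 0.002 -0.001  0.   ]
 turn to 73.9: [-0. -0.  0.]
 turn to -106.1: [-0.e+00  2.e+00 -1.e-03]
```

Contact comes at exactly the home height. I'll press 1 mm more to be sure, then release and rise.

```bash
python3 -m crank '[{"travel":[0,0.01,0],"turn":[0,0,0],"hand":1},{"travel":[0,0.01,0],"turn":[0,0,0],"hand":1}]'; python3 -m crank '[{"travel":[0,0,0],"turn":[0,0,0],"hand":0.1},{"travel":[0,0,0],"turn":[0,0,0],"hand":-0.2},{"travel":[0,0,0],"turn":[0,0,0],"hand":-0.6},{"travel":[0,0,0],"turn":[0,0,0],"hand":-1},{"travel":[0,0,0],"turn":[0,0,0],"hand":-1},{"travel":[0,-0.3,0],"turn":[0,0,0],"hand":-1},{"travel":[0,-0.8,0],"turn":[0,0,0],"hand":-1},{"travel":[0,-1,0],"turn":[0,0,0],"hand":-1}]'; python3 -m crank '[{"travel":[0,-0.2,0.4],"turn":[0,0,0],"hand":-1},{"travel":[0,-0.2,0.9],"turn":[0,0,0],"hand":-1},{"travel":[0,-0.2,1],"turn":[0,0,0],"hand":-1}]';python3 -m crank '[{"travel":[0,0,0.4],"turn":[0,0,0],"hand":-1},{"travel":[0,0,0.9],"turn":[0,0,0],"hand":-1},{"travel":[0,0,0.9],"turn":[0,0,0],"hand":-1}]'; python3 look.py 8
```

```text
clock: 20.18
tool_pos: [0.6035, 0.0026, 0.0803]
ee_rot: [-0.7, 0.099, -0.1, 0.7]
ft_force: [-4.5, -0.0, 10.7]
opening: 0.0253
clock: 21.18
tool_pos: [0.6046, 0.0026, 0.1832]
ee_rot: [-0.7, 0.098, -0.101, 0.7]
ft_force: [0.3, -0.2, -0.4]
opening: 0.0854
clock: 21.55
tool_pos: [0.6327, 0.1011, 0.2034]
ee_rot: [-0.7, 0.096, -0.1, 0.701]
ft_force: [0.6, 0.3, -0.6]
opening: 0.0853
clock: 21.92
tool_pos: [0.6575, 0.1901, 0.2027]
ee_rot: [-0.7, 0.096, -0.099, 0.701]
ft_force: [-0.6, -0.5, -1.0]
opening: 0.0855
```

View pics/side8c.png

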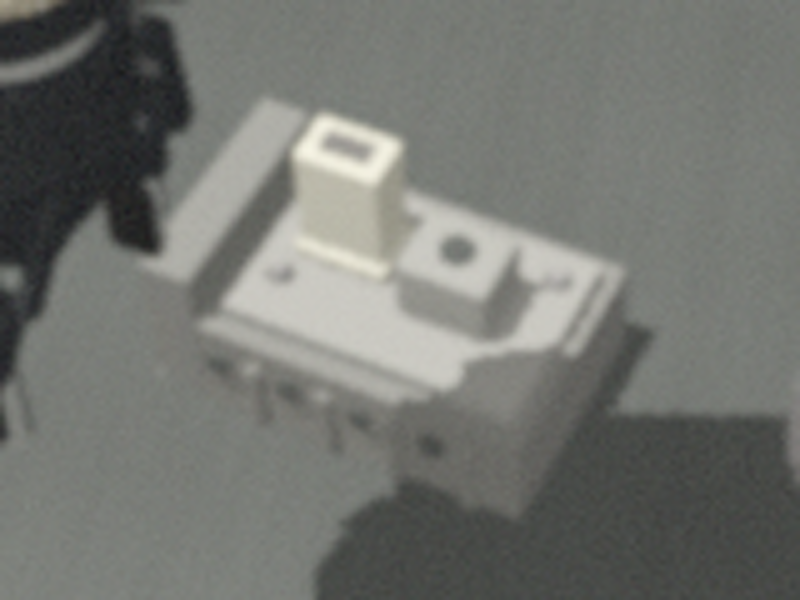

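View pics/top8.png

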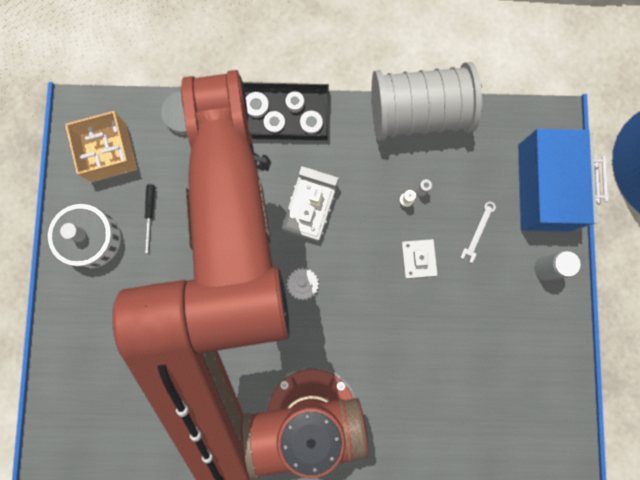

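The plug stands upright with its flange on the cover (side crop (345,260)) and its top at (350,148). Pins show at (282,270) and (552,280). One numeric check of heights and of the bystanders near the plug.

Run:
```python
from h import *
d=np.load("pics/side8.npy");W=cloud("side",d)
z=lambda u,v:np.round(np.nanmedian(W[210+v//5-1:210+v//5+2,200+u//5-1:200+u//5+2].reshape(-1,3),0),4)
print("plug top rim",z(305,150),z(390,165),"hump",z(425,265),"cover",z(290,320),z(420,350),"face",z(250,335))
a=("side",210+148.5/5-.5,200+350.5/5-.5); print("pred proj of plug top", proj("side",(.602,.0025,.122)),"seen",a)
s0=cv2.imread("pics/side0.png");s8=cv2.imread("pics/side8.png");cv2.imwrite("pics/s8p.png",cv2.hconcat([s0[330:430,170:320],s8[330:430,170:320]]).repeat(2,0).repeat(2,1))
```

```text
plug top rim [0.6192 0.0073 0.1212] [0.5827 0.0061 0.1189] hump [0.5624 0.038  0.0914] cover [0.6205 0.0492 0.0571] [0.5624 0.0564 0.056 ] face [0.638  0.0537 0.0491]
pred proj of plug top [238.91059301 269.32410453] seen ('side', 239.2, 269.6)
```

View pics/s8p.png

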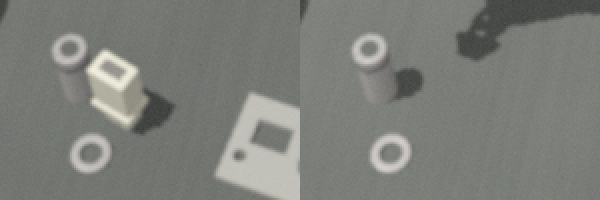

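The heights are as expected (plug top 0.121, cover 0.057, face 0.049). The piston and ring haven't moved.

```bash
python3 -c "
from station import close_job,get_obs
print(close_job(),get_obs()['clock'])"
```

```text
the job is handed in; nothing more can be done
the job is handed in; nothing more can be done
```

The cover is on both dowel pins and lies flush on the block's face. The plug went through its window until it was home in the socket. I let go, moved clear and handed the job in at about 22 s.

**Cover:** It met the face at a tool height exactly 50 mm above where I picked it up, and both pins show through the holes. On the way down the pins pushed sideways with about 5 N, so I shifted the cover by under 1 mm.

**Plug:** It stopped on contact at the expected home height and moved no further under a 10.7 N wrist-force reading. By depth its top is at 119 to 121 mm (122 mm expected) and the cover's upper face at 56 to 57 mm (58 mm expected). Both are within the camera's 2 mm calibration error.

**Other parts:** In the last pictures the piston and ring beside the plug have not moved. The bystanders the arm did not hide looked to be in place too; I compared those only by eye.

**Disagreements:** The two cameras differed by up to about 3 mm on where the parts stood, so I used values between them and checked by touch. The object finder was unreliable on several things, so I measured those from the pictures myself.

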